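Log and stack the specimen cases

ROBOT

A 6-joint arm with a two-finger parallel gripper is mounted at the origin on the work surface. World frame = base frame: x ahead of the robot, y to its left, z up, the work surface at z = 0. Lengths are in m, angles in rad, forces in N, time in s.
With the tool pointing down it reaches from about 0.3 to 0.775 m from the base axis. Payload 14.6 kg.
Tool frame: the origin (TCP) lies at the very end of the fingers, on their centre line; the grasp point (between the pads) lies 19 mm behind it; x points along the fingers, z is the direction in which the jaws open and shut, and the axes are right-handed (so a half turn about x gives the same grasp; the last joint's range is limited). The gripper opens to 94 mm and grips with 3 to 60 N. Pads are 16 mm wide; open, the fingers measure 119 mm over their backs; the gripper's body (75 mm by 177 mm) begins 78 mm behind the grasp point.
Start: joints at [-0.067, 0.3, 1.521, -0, 1.321, -0.067], TCP at [0.55, -0, 0.205] pointing down, gripper open.
Joint ranges: [-3.03, 3.03], [-0.79, 2.21], [0.23, 2.52], [-1.04, 4.18], [0, 3.07], [-2.55, 2.55]. Speed limits (rad/s): [2.22, 2.22, 2.57, 3.14, 3.14, 3.14].

INTERFACE

Orientations are given as [roll, pitch, yaw] about the fixed x, y, z axes, in that order (R = Rz(yaw) Ry(pitch) Rx(roll)).
In Python, from station import ctrl gives the robot as it stands. The module is installed in compiled form; this text tells all that it offers.
- The arm moves only by the tool servo_tool, never from a script. Its argument "motion" is one flat list of numbers, 4 for each row, row after row: the shift along the tool's x, y, z in mm, then the turn about the tool's x in degrees. In form: [dx, dy, dz, roll, dx, dy, dz, roll, ...]. A call has 1 to 20 rows; each row is the pose to reach, as a shift and turn from the pose commanded when the call began, along the tool's axes at that moment; what a row does not reach only later rows make up. A row lasts 1/8 s, in which the tool goes at most 62.5 mm and 10.7 degrees, less where a joint would pass 70% of its speed; a pose out of reach is approached as far as the arm can. A call with a gripper value outside its range is refused whole. "gripper" is the opening, from 0 (shut) to 1 (fully open), set as the call begins (left out, the last holds). The fingers move at their own pace and stop on an object; "force" is the grip in N (left out, the last holds). Time passes only in rows, so rows that repeat a pose let the fingers close. It gives the time, the measured TCP pose, the force and the opening at its end, in the units of the state.
- ctrl.get_obs(): the state, without advancing time (a new reading comes with each control period).
- ctrl.camera(name): name is "scene" or "side" or "wrist"; returns a dict with "color" (400x640x3 uint8, red, green, blue), "z_map" (400x640 float32, m along the optical axis (not along the pixel's ray), 0 where there is no reading), "fx", "fy", "cx", "cy" (pixels), "rvec" (rotation vector, rad) and "tvec" (3), from world to camera coordinates, as OpenCV has them. Camera axes: x right, y down, z forward; pixel columns grow to the right and rows downward; lengths in m; the calibration is good to about 2 mm. A picture is of the moment at which its call begins.
- ctrl.hand_in(): hands the job in, once; it reports no verdict.
The state is a dict: "time_s": time; "qpos": joint angles; "joint_vel": joint speeds; "tau": joint torques, N m; "ee_pos": TCP position; "eef_rot": TCP orientation; "force": force on the tool from outside, world axes, zero at the start; "moment": the same for the moment, N m; "grip_width": finger opening in m.
Only numpy, scipy, OpenCV 4.12 (cv2) and the standard library are available. Lean on these libraries where they do the work, as an engineer would, in place of code of your own. Each camera call takes 0.05 s, during which the arm holds its last target.

TASK

Log the specimen cases in with the hand-held barcode reader: pick it up, read the label of every case on the desk, one at a time from the longest case to the shortest, aiming the beam at the middle of the label from about 10 cm and holding it still there for two to three seconds each time. Lay the reader back flat and lengthwise on the middle of its black rest, and stack all the cases, label side up, into one neat pile centred and squared on the plywood board, longest at the bottom and shortest on top. Do not disturb the jar, the pot or the magnifier.

Things in the scene. Friction and masses are not known exactly. Their poses are not given: they have to be found in the camera images.
- case_a: Flat closed rigid cardboard specimen case (longest of the five kinds; may be absent): 180 mm long (x), 92 mm wide (y), 26 mm high (z), 0.13 to 0.27 kg; finger notches 50 mm long and 17 mm deep in the middle of both long sides, leaving 58 mm to grip there. Origin: centre of underside; z up through the lid. White barcode label 44 x 34 mm on the lid, centred 60 mm to +x of the middle.
- case_b: Flat closed rigid cardboard specimen case (second longest of the five kinds; may be absent): 155 mm long (x), 92 mm wide (y), 26 mm high (z), 0.13 to 0.27 kg; finger notches 50 mm long and 17 mm deep in the middle of both long sides, leaving 58 mm to grip there. Origin: centre of underside; z up through the lid. White barcode label 44 x 34 mm on the lid, centred 47.5 mm to +x of the middle.
- case_c: Flat closed rigid cardboard specimen case (third longest of the five kinds; may be absent): 130 mm long (x), 92 mm wide (y), 26 mm high (z), 0.13 to 0.27 kg; finger notches 50 mm long and 17 mm deep in the middle of both long sides, leaving 58 mm to grip there. Origin: centre of underside; z up through the lid. White barcode label 44 x 34 mm on the lid, centred 35 mm to +x of the middle.
- case_d: Flat closed rigid cardboard specimen case (second shortest of the five kinds; may be absent): 105 mm long (x), 92 mm wide (y), 26 mm high (z), 0.13 to 0.27 kg; finger notches 50 mm long and 17 mm deep in the middle of both long sides, leaving 58 mm to grip there. Origin: centre of underside; z up through the lid. White barcode label 44 x 34 mm on the lid, centred 22.5 mm to +x of the middle.
- case_e: Flat closed rigid cardboard specimen case (shortest of the five kinds; may be absent): 80 mm long (x), 92 mm wide (y), 26 mm high (z), 0.13 to 0.27 kg; finger notches 50 mm long and 17 mm deep in the middle of both long sides, leaving 58 mm to grip there. Origin: centre of underside; z up through the lid. White barcode label 44 x 34 mm on the lid, centred 10 mm to +x of the middle.
- case_a_label (a point): Centre of the label on the lid of case_a; axes as the case's, z out of the label.
- case_b_label (a point): Centre of the label on the lid of case_b; axes as the case's, z out of the label.
- case_c_label (a point): Centre of the label on the lid of case_c; axes as the case's, z out of the label.
- case_d_label (a point): Centre of the label on the lid of case_d; axes as the case's, z out of the label.
- case_e_label (a point): Centre of the label on the lid of case_e; axes as the case's, z out of the label.
- reader: Grey hand-held barcode reader, always on, 0.2 kg. Straight handle, x -85 to +45 mm, 34 mm wide (y), 32 mm high (z), to be gripped across its width, balanced at the origin; at its +x end a tilted box head, 50 mm wide, reaching x = 95 mm, its top corner 61 mm up. Origin: on the handle's underside; z up when it lies on its rest.
- reader_window (a point): Centre of the reader's black window, at (75, 0, 13) mm in its frame. This point's x axis is the beam: forwards and down, 60 deg below the reader's +x; point y = reader's y. It reads a label when the beam passes within 12 mm of the label's centre, 60 to 140 mm from the window along the beam, within 45 deg of square-on, held so without a break for 1.5 s.
- rest: Fixed black rubber pad, the reader's rest: 200 mm long (x), 120 mm wide (y), 8 mm thick. Origin: centre of its underside; the reader lies lengthwise on it with its origin over the middle.
- rest_top (a point): Centre of the rest's upper face (8 mm above the table); axes as the rest's.
- board: Fixed plywood board for the pile: 200 mm long (x), 110 mm wide (y), 8 mm thick. Origin: centre of its underside.
- board_top (a point): Centre of the board's upper face (8 mm above the table); axes as the board's.
- jar: Bystander: glass jar with a blue cap, 64 mm across, 95 mm high. Origin: centre of its underside.
- pot: Bystander: blue ceramic pot, 84 mm across, 85 mm high. Origin: centre of its underside.
- loupe: Bystander: hand magnifier lying flat, round lens 62 mm across at its origin, handle 16 mm wide reaching 112 mm towards its -x, 8 mm thick.
Not all that is in view belongs to the job. What is shaped like the case_e but pink or yellow is not meant.

How it is judged:
On the way, in this order (a step that is already met when the one before it is completed fails the run):
1. the reader, held steady, reads the label of case_a (longest): beam within 12 mm of the label's centre, 60 to 140 mm away, within 45 degrees of square-on, for 1.5 s (x of case_a_label in the frame of reader_window between 0.06 and 0.14 m and y of case_a_label in the frame of reader_window between -0.012 and 0.012 m and z of case_a_label in the frame of reader_window between -0.012 and 0.012 m and angle between the x axis of reader_window and the z axis of case_a, either way round below 0.785 rad), for 1.5 s.
2. the reader, held steady, reads the label of case_b (second longest): beam within 12 mm of the label's centre, 60 to 140 mm away, within 45 degrees of square-on, for 1.5 s (x of case_b_label in the frame of reader_window between 0.06 and 0.14 m and y of case_b_label in the frame of reader_window between -0.012 and 0.012 m and z of case_b_label in the frame of reader_window between -0.012 and 0.012 m and angle between the x axis of reader_window and the z axis of case_b, either way round below 0.785 rad), for 1.5 s.
3. the reader, held steady, reads the label of case_c (third longest): beam within 12 mm of the label's centre, 60 to 140 mm away, within 45 degrees of square-on, for 1.5 s (x of case_c_label in the frame of reader_window between 0.06 and 0.14 m and y of case_c_label in the frame of reader_window between -0.012 and 0.012 m and z of case_c_label in the frame of reader_window between -0.012 and 0.012 m and angle between the x axis of reader_window and the z axis of case_c, either way round below 0.785 rad), for 1.5 s.
4. the reader, held steady, reads the label of case_d (second shortest): beam within 12 mm of the label's centre, 60 to 140 mm away, within 45 degrees of square-on, for 1.5 s (x of case_d_label in the frame of reader_window between 0.06 and 0.14 m and y of case_d_label in the frame of reader_window between -0.012 and 0.012 m and z of case_d_label in the frame of reader_window between -0.012 and 0.012 m and angle between the x axis of reader_window and the z axis of case_d, either way round below 0.785 rad), for 1.5 s.
5. the reader, held steady, reads the label of case_e (shortest): beam within 12 mm of the label's centre, 60 to 140 mm away, within 45 degrees of square-on, for 1.5 s (x of case_e_label in the frame of reader_window between 0.06 and 0.14 m and y of case_e_label in the frame of reader_window between -0.012 and 0.012 m and z of case_e_label in the frame of reader_window between -0.012 and 0.012 m and angle between the x axis of reader_window and the z axis of case_e, either way round below 0.785 rad), for 1.5 s.
At the end, for the whole second after the job is handed in: All cases flat, label up, at rest in one pile: centres within 12 mm of the board centre, long sides within 0.13 rad of the board, longer below shorter. Reader flat (0.08 rad), at rest on its rest, origin within 30 mm of the rest middle, within 0.3 rad of its length (horizontal distance between each of case_a, case_b, case_c, case_d, case_e and board_top below 0.012 m and angle between the x axis of each of case_a, case_b, case_c, case_d, case_e and the x axis of board, either way round below 0.13 rad and angle between each of case_a, case_b, case_c, case_d, case_e's own z axis and vertical below 0.06 rad and linear speed of each of case_a, case_b, case_c, case_d, case_e, reader below 0.02 m/s and z of each of case_b, case_c, case_d, case_e in the frame of case_a above 0.02 m and z of each of case_c, case_d, case_e in the frame of case_b above 0.02 m and z of each of case_d, case_e in the frame of case_c above 0.02 m and z of case_e in the frame of case_d above 0.02 m and horizontal distance between reader and rest_top below 0.03 m and angle between the x axis of reader and the x axis of rest, either way round below 0.3 rad and angle between reader's own z axis and vertical below 0.08 rad and z of reader in the frame of rest_top between -0.004 and 0.006 m); the robot touches nothing.
It fails at once if the jar is disturbed (moved more than 30 mm) (distance of jar from where it was at the start of the episode above 0.03 m).
It fails at once if the pot is disturbed (moved more than 30 mm) (distance of pot from where it was at the start of the episode above 0.03 m).
It fails at once if the loupe is disturbed (moved more than 30 mm) (distance of loupe from where it was at the start of the episode above 0.03 m).
Of case_a, case_b, case_c, case_d, case_e only 3 to 5 are there at a start; the rules pass over those that are not, and their reading is None.
At some moment in a run one of reader may be knocked a few centimetres aside while the robot is not near it.
Once in a run the grip may slacken for a moment while it holds something.
It also fails if it takes over 210 s, if anything falls off the work surface, if the arm or the gripper's body presses on something with over 40 N, if the wrist force passes 120 N, or if a joint passes its speed limit or range.

## Working session

There is one attempt and no reset: what is moved stays moved. The work goes in short steps, Python scripts to look and compute and a tool call to move; the robot and the scene stay as the last step left them, time stands still between calls to the robot, and variables do not carry over. Pictures are saved under pics/ and viewed, and the job is handed in when it is done.

Besides the shell and the picture viewer there is one more tool, called after "Call:" by a JSON object that holds its "name" and its "arguments", one argument or row to a line. servo_tool: Moves the arm, as the interface text tells. Its arguments: {"type":"object","properties":{"motion":{"type":"array","items":{"type":"number"}},"gripper":{"type":"number"},"force":{"type":"number"}},"required":["motion"]}

```bash
mkdir -p pics; ls
cat > h.py <<'E'
import numpy as np, cv2
from station import ctrl
from scipy.spatial.transform import Rotation as R
def cam(n):
    c=ctrl.camera(n); c['R']=cv2.Rodrigues(np.array(c['rvec'],float))[0]; c['t']=np.array(c['tvec'],float).ravel(); return c
def save(c,fn): cv2.imwrite('pics/'+fn,cv2.cvtColor(c['color'],cv2.COLOR_RGB2BGR))
def ray(c,u,v,z):
    d=c['R'].T@np.array([(u-c['cx'])/c['fx'],(v-c['cy'])/c['fy'],1.]); o=-c['R'].T@c['t']
    return o+d*(z-o[2])/d[2]
def cloud(c):
    v,u=np.mgrid[:400,:640]; Z=c['z_map']
    P=np.stack([(u-c['cx'])/c['fx']*Z,(v-c['cy'])/c['fy']*Z,Z],-1)
    return (P-c['t'])@c['R']
def proj(c,p):
    q=c['R']@np.array(p)+c['t']; return q[0]/q[2]*c['fx']+c['cx'], q[1]/q[2]*c['fy']+c['cy']
E
python3 - <<'E'
from h import *
for n in ('scene','side','wrist'):
    c=cam(n); save(c,n+'0.png'); print(n,c['fx'],-c['R'].T@c['t'],c['R'][2])
print(ctrl.get_obs())
E
```

```text
pics
scene 442.82491101039784 [1.56361095 0.00242682 0.96303871] [-0.76533326 -0.00773687 -0.64358771]
side 447.0276699485496 [-0.01937229  1.01361957  1.18796172] [ 0.31033621 -0.6325513  -0.70962687]
wrist 275.66421307541447 [0.55048552 0.07371919 0.38379327] [-3.28220913e-04 -2.55986775e-01 -9.66680228e-01]
{'time_s': 0.15, 'qpos': array([-6.66078074e-02,  3.00325324e-01,  1.52141255e+00,  4.78067220e-06,
        1.32071436e+00, -6.66153592e-02]), 'joint_vel': array([-0.00025418, -0.00306411, -0.00040447, -0.00066491, -0.00185291,
        0.00122525]), 'tau': array([-2.50185103e-04, -5.31960297e+01, -3.52822959e+01,  7.07691838e-02,
        2.35654798e-02, -3.66386917e-05]), 'ee_pos': array([5.49806263e-01, 6.95236371e-06, 2.05037595e-01]), 'eef_rot': array([3.06958992, 1.56993673, 3.06959629]), 'force': array([ 0.52193969, -0.73690665, -0.6686617 ]), 'moment': array([ 0.01828308,  0.02753796, -0.09204231]), 'grip_width': 0.09402702234264859}
```

View pics/scene0.png

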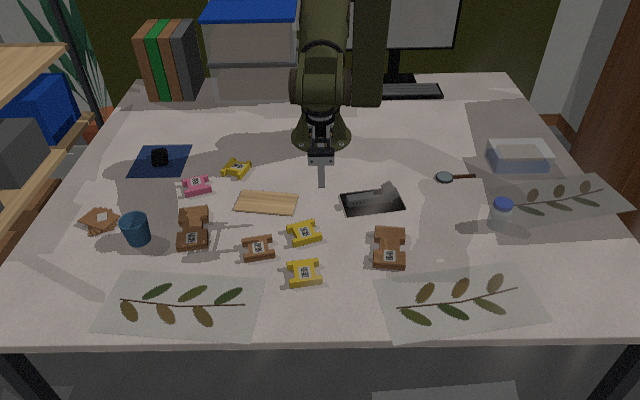

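View pics/side0.png

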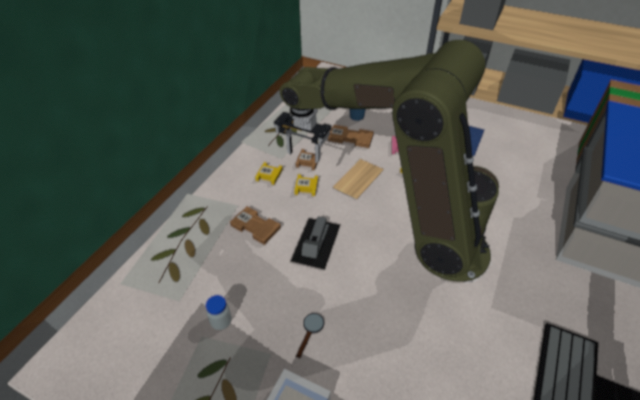

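View pics/wrist0.png

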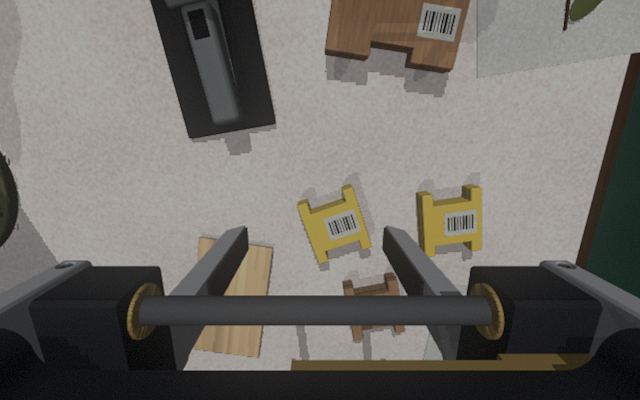

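The scene shows brown cases at about (193,228), (258,248) and (389,248), plus a brown thing at (99,220) by the pot. The reader is on its rest at (372,200) and the board is at (266,202). I'll zoom in and measure.

Run:
```python
from h import *
c=cam('scene'); im=cv2.cvtColor(c['color'],cv2.COLOR_RGB2BGR)
cv2.imwrite('pics/z1.png',cv2.resize(im[170:290,70:230],None,fx=5,fy=5,interpolation=cv2.INTER_CUBIC)[:600])
cv2.imwrite('pics/z2.png',cv2.resize(im[160:290,225:425],None,fx=4,fy=4,interpolation=cv2.INTER_CUBIC))
P=cloud(c)
for u,v in [(102,214),(95,222),(135,218),(192,228),(258,246),(389,245),(305,233),(160,157),(503,205),(446,177)]:
    print(u,v,P[v,u].round(3))
s=cam('side'); im=cv2.cvtColor(s['color'],cv2.COLOR_RGB2BGR)
cv2.imwrite('pics/z3.png',cv2.resize(im[80:200,280:440],None,fx=5,fy=5,interpolation=cv2.INTER_CUBIC))
```

```text
102 214 [ 0.485 -0.714  0.025]
95 222 [ 0.515 -0.728  0.017]
135 218 [ 0.551 -0.575  0.063]
192 228 [ 0.557 -0.406  0.023]
258 246 [ 0.643 -0.192  0.026]
389 245 [0.651 0.194 0.028]
305 233 [ 0.595 -0.054  0.03 ]
160 157 [ 0.171 -0.609  0.031]
503 205 [0.558 0.54  0.096]
446 177 [0.301 0.442 0.01 ]
```

View pics/z1.png

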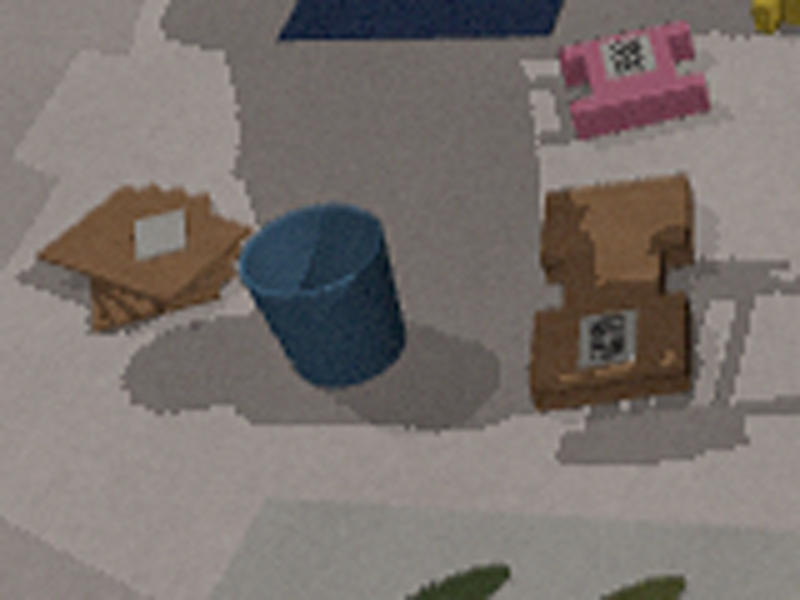

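View pics/z2.png

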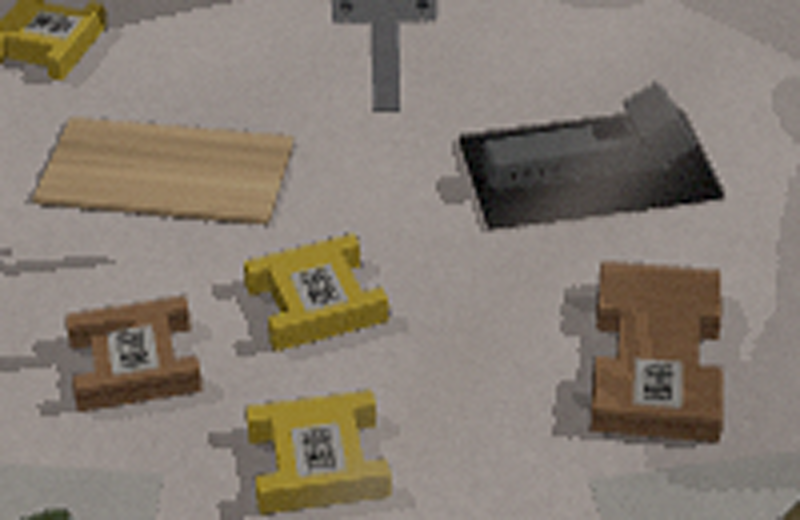

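View pics/z3.png

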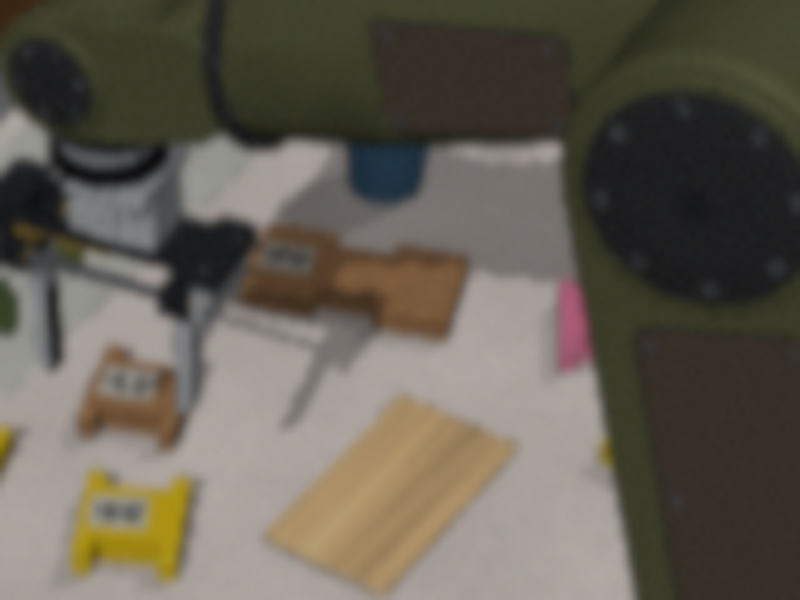

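The scene holds three brown cases: long on the left, medium on the right, and short at (258,248). The papers at (99,220) have no case shape and lie beyond reach. Next I'll measure footprints.

```bash
cat >> h.py <<'E'
def blob(c,P,m,zlo,zhi,box,name):
    k=m&(P[...,2]>zlo)&(P[...,2]<zhi)&(c['z_map']>0)&(P[...,0]>box[0])&(P[...,0]<box[1])&(P[...,1]>box[2])&(P[...,1]<box[3])
    q=P[k][:,:2].astype(np.float32)
    if len(q)<20: print(name,'few',len(q)); return
    (cx,cy),(w,h),a=cv2.minAreaRect(q)
    if w<h: w,h,a=h,w,a+90
    print(name,len(q),'c',round(cx,4),round(cy,4),'size',round(w,4),round(h,4),'yaw',round((a+90)%180-90,1),'zmed',np.median(P[k][:,2]).round(4))
    return k
E
python3 - <<'E'
from h import *
for n in ('scene','wrist','side'):
    c=cam(n); P=cloud(c); hsv=cv2.cvtColor(c['color'],cv2.COLOR_RGB2HSV); H,S,V=[hsv[...,i].astype(int) for i in range(3)]
    br=(H<20)&(S>70)&(V>30)
    gray=(S<60)
    print(n)
    any_=V>=0
    blob(c,P,any_,.018,.034,(.42,.70,-.49,-.32),'left')
    blob(c,P,any_,.018,.034,(.57,.72,-.26,-.13),'short')
    blob(c,P,any_,.018,.034,(.5,.76,.10,.30),'right')
    blob(c,P,(V<45),.003,.014,(.25,.6,.0,.32),'rest')
    blob(c,P,any_,.025,.1,(.25,.55,.03,.30),'reader')
    blob(c,P,(H>8)&(H<25)&(S>40)&(V>90),.003,.014,(.3,.58,-.35,.0),'board')
E
```

```text
scene
left 1122 c 0.5425 -0.4089 size 0.1891 0.0923 yaw 10.3 zmed 0.0267
short 535 c 0.641 -0.1935 size 0.0915 0.0873 yaw -78.2 zmed 0.0263
right 1114 c 0.6436 0.1954 size 0.1597 0.0918 yaw -7.4 zmed 0.0264
rest 318 c 0.4242 0.1659 size 0.1987 0.118 yaw -81.7 zmed 0.0085
reader 565 c 0.4205 0.1627 size 0.1731 0.0573 yaw -82.3 zmed 0.0409
board 1306 c 0.4486 -0.1397 size 0.3408 0.1745 yaw 59.4 zmed 0.0088
wrist
left few 0
short 676 c 0.6409 -0.1918 size 0.0932 0.08 yaw -78.0 zmed 0.025
right 7598 c 0.6431 0.1869 size 0.1555 0.0726 yaw -7.1 zmed 0.0256
rest 7367 c 0.426 0.1499 size 0.1619 0.1181 yaw -80.5 zmed 0.0074
reader 3955 c 0.4273 0.1428 size 0.1295 0.0413 yaw -78.2 zmed 0.0392
board 3656 c 0.4646 -0.1531 size 0.2849 0.1903 yaw 81.5 zmed 0.0072
side
left 505 c 0.5423 -0.4029 size 0.1806 0.1025 yaw 10.5 zmed 0.0231
short 199 c 0.6395 -0.1877 size 0.1017 0.0765 yaw -74.1 zmed 0.0228
right 815 c 0.6429 0.2007 size 0.1605 0.0948 yaw -8.9 zmed 0.0228
rest 679 c 0.4204 0.1715 size 0.1922 0.1103 yaw -80.6 zmed 0.0059
reader 520 c 0.4277 0.1686 size 0.1768 0.0517 yaw -75.2 zmed 0.0391
board 794 c 0.4387 -0.1368 size 0.3325 0.1578 yaw 63.7 zmed 0.0058
```

```bash
cat >> h.py <<'E'
def biggest(m,box):
    k=np.zeros(m.shape,np.uint8); u0,u1,v0,v1=box; k[v0:v1,u0:u1]=m[v0:v1,u0:u1]
    k=cv2.morphologyEx(k,cv2.MORPH_OPEN,np.ones((2,2),np.uint8))
    cs,_=cv2.findContours(k,cv2.RETR_EXTERNAL,cv2.CHAIN_APPROX_NONE)
    return max(cs,key=cv2.contourArea)[:,0,:]
def rect(c,ct,z):
    q=np.array([ray(c,u,v,z)[:2] for u,v in ct],np.float32)
    (cx,cy),(w,h),a=cv2.minAreaRect(q)
    if w<h: w,h,a=h,w,a+90
    return np.round([cx,cy,w,h,(a+90)%180-90],4)
E
python3 - <<'E'
from h import *
c=cam('scene'); hsv=cv2.cvtColor(c['color'],cv2.COLOR_RGB2HSV); H,S,V=[hsv[...,i].astype(int) for i in range(3)]
print('board',rect(c,biggest((H>8)&(H<25)&(S>60)&(V>60),(225,305,182,220)),.008))
print('rest',rect(c,biggest((V<75),(335,410,175,220)),.008))
for n,(u0,u1,v0,v1) in dict(a=(175,212,205,250),e=(240,278,233,264),b=(370,408,225,272)).items():
    w=(S<45)&(V>80)
    ct=biggest(cv2.morphologyEx(w.astype(np.uint8),cv2.MORPH_CLOSE,np.ones((3,3))),{'a':(184,200,228,246),'e':(248,268,238,257),'b':(381,399,245,265)}[n])
    print(n,rect(c,ct,.026),cv2.boundingRect(ct))
print(hsv[200,266],hsv[205,400],hsv[255,390],hsv[240,380])
P=cloud(c); 
# jar pot loupe
print(rect(c,biggest((H>95)&(H<125)&(S>90),(115,155,205,250)),.07))
E
```

```text
board [ 0.4234 -0.1859  0.2001  0.1155 80.7501]
rest [0.4399 0.1139 0.1194 0.0868 9.5445]
a [ 6.06700e-01 -4.05800e-01  4.12000e-02  9.00000e-03  1.23446e+01] (187, 234, 4, 10)
e [ 0.6509 -0.1894  0.0418  0.0324  6.2536] (253, 243, 12, 11)
b [ 0.6927  0.192   0.0435  0.0287 -6.7631] (385, 251, 11, 12)
[ 16  88 148] [ 0 16 31] [18 18 69] [ 14 119 111]
[ 0.6102 -0.5556  0.1655  0.0813 23.8087]
```

```bash
cat >> h.py <<'E'
def plan(x,y,z,jaw):
    """jaw: desired world angle (deg) of tool z (mod 180)"""
    o=ctrl.get_obs(); T=R.from_euler('xyz',o['eef_rot']).as_matrix(); p=np.array(o['ee_pos'])
    d=T.T@(np.array([x,y,z])-p)*1000
    ja=np.degrees(np.arctan2(T[1,2],T[0,2]))
    yaw=(jaw-ja+90)%180-90
    # tool x is down => world yaw = -roll
    roll=yaw*np.sign(T[2,0])
    print('t',round(o['time_s'],2),'pos',p.round(4),'jaw',round(ja,2),'q',np.round(o['qpos'],2),'grip',round(o['grip_width'],4),'F',np.round(o['force'],1))
    print('shift',d.round(1),'roll',round(roll,1),'alt',round(roll-180*np.sign(roll),1))
E
python3 - <<'E'
from h import *
o=ctrl.get_obs(); T=R.from_euler('xyz',o['eef_rot']).as_matrix(); print(T.round(3))
plan(.4215,.158,.20,8)
E
```

```text
[[-0.  0.  1.]
 [ 0.  1. -0.]
 [-1.  0. -0.]]
t 0.45 pos [ 0.55   -0.      0.2054] jaw -0.0 q [-0.07  0.3   1.52 -0.    1.32 -0.07] grip 0.094 F [ 0.2 -0.2 -1. ]
shift [   5.4  158.  -128.5] roll -8.0 alt 172.0
```

Call:
{"name": "servo_tool", "arguments": {
  "motion": [-10,35,-32,-2,-20,70,-64,-4,-30,105,-96,-6,-45,120,-128,-8,-45,120,-128,-8]
}}

```text
time_s: 1.08
ee_pos: [0.4212, 0.1209, 0.2518]
eef_rot: [0.083, 1.568, 0.225]
force: [0.4, -0.5, -0.3]
grip_width: 0.0938
```

Run:
```python
from h import *
c=cam('wrist'); save(c,'w1.png'); s=cam('scene'); save(s,'s1.png')
P=cloud(c); V=cv2.cvtColor(c['color'],cv2.COLOR_RGB2HSV)[...,2].astype(int)
blob(c,P,V>=0,.025,.045,(.3,.55,.0,.32),'readerhandle')
blob(c,P,V>=0,.025,.08,(.3,.55,.0,.32),'reader')
blob(c,P,V<60,.004,.014,(.3,.6,.0,.32),'rest')
plan(.4215,.158,.20,8)
```

```text
readerhandle 2158 c 0.4269 0.1657 size 0.1736 0.0484 yaw -78.1 zmed 0.0393
reader 3471 c 0.4251 0.1653 size 0.1733 0.0499 yaw -79.0 zmed 0.0404
rest 6485 c 0.4225 0.1678 size 0.1972 0.1177 yaw -80.3 zmed 0.0074
t 1.18 pos [0.4223 0.1199 0.2505] jaw 7.99 q [ 0.19  0.01  1.75 -0.    1.38  0.05] grip 0.0942 F [ 0.8 -1.  -0.4]
shift [50.5 37.8  4.5] roll -0.0 alt 180.0
```

View pics/w1.png

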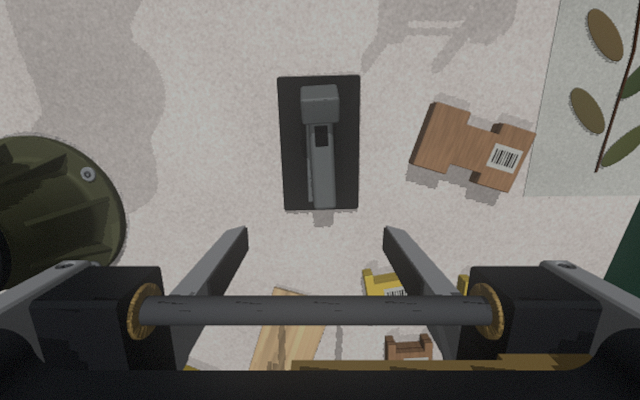

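View pics/s1.png

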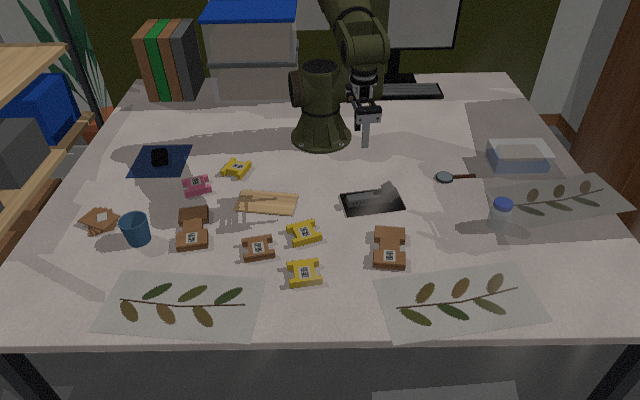

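The wrist view shows the reader at (320,145) on the rest, head up (+y), with b at (470,150). I'll fit the handle axis.

Run:
```python
from h import *
c=cam('wrist'); P=cloud(c)
k=(P[...,2]>.034)&(P[...,2]<.05)&(abs(P[...,0]-.42)<.06)&(P[...,1]>.05)&(P[...,1]<.195)
q=P[k]
ys=np.arange(.085,.195,.01); m=[]
for y in ys:
    s=q[abs(q[:,1]-y)<.005]
    if len(s)>10: a,b=np.percentile(s[:,0],[2,98]); m.append((y,(a+b)/2,b-a)); print(m[-1], len(s))
m=np.array(m); f=np.polyfit(m[:,0],m[:,1],1); print('yaw',90+np.degrees(np.arctan(-f[0])), 'tail y',np.percentile(q[:,1],.5))
print('x at .16',np.polyval(f,.16))
k=(P[...,2]>.025)&(P[...,2]<.09)&(abs(P[...,0]-.42)<.06)&(P[...,1]>.05)&(P[...,1]<.32); print(np.percentile(P[k][:,1],[.2,99.8]))
```

```text
(np.float64(0.085), np.float64(0.4416191928423188), np.float64(0.030637715085022665)) 106
(np.float64(0.095), np.float64(0.44003885921414443), np.float64(0.03207915660057975)) 151
(np.float64(0.105), np.float64(0.43844164562967813), np.float64(0.032270919410878895)) 155
(np.float64(0.11499999999999999), np.float64(0.4359729156914814), np.float64(0.03342938689257913)) 159
(np.float64(0.12499999999999999), np.float64(0.4345069802540573), np.float64(0.0320936471246237)) 157
(np.float64(0.13499999999999998), np.float64(0.4317815820710667), np.float64(0.0330422298080969)) 164
(np.float64(0.14499999999999996), np.float64(0.43031052369877465), np.float64(0.03310401385774353)) 169
(np.float64(0.15499999999999997), np.float64(0.42809876882966313), np.float64(0.03260607725777548)) 174
(np.float64(0.16499999999999998), np.float64(0.4259567607258986), np.float64(0.03231224176965125)) 173
(np.float64(0.17499999999999996), np.float64(0.42431115529412733), np.float64(0.03262850548580071)) 177
(np.float64(0.18499999999999994), np.float64(0.4217438476798435), np.float64(0.03245990867325632)) 181
yaw 101.29425273051072 tail y 0.08192285635166124
x at .16 0.4270782268463979
[0.08096307 0.25255377]
```

Run:
```python
from h import *
plan(.4255,.168,.0115,11.3)
```

```text
t 1.23 pos [0.4224 0.1197 0.2501] jaw 7.96 q [ 0.19  0.01  1.75 -0.    1.38  0.05] grip 0.0941 F [-0.   0.6  0.2]
shift [238.6  47.5   9.8] roll -3.3 alt 176.7
```

Call:
{"name": "servo_tool", "arguments": {
  "motion": [40,24,5,-2,90,47.5,9.8,-3.3,140,47.5,9.8,-3.3,180,47.5,9.8,-3.3,210,47.5,9.8,-3.3,230,47.5,9.8,-3.3,238,47.5,9.8,-3.3,238.5,47.5,9.8,-3.3,238.5,47.5,9.8,-3.3],
  "gripper": 0.7
}}

```text
time_s: 2.35
ee_pos: [0.4256, 0.1684, 0.0125]
eef_rot: [0.065, 1.57, 0.262]
force: [0.6, 1.0, -0.4]
grip_width: 0.0656
```

Call:
{"name": "servo_tool", "arguments": {
  "motion": [0,0,0,0,0,0,0,0,0,0,0,0,0,0,0,0,0,0,0,0,0,0,0,0],
  "gripper": 0,
  "force": 45
}}

```text
time_s: 3.1
ee_pos: [0.4251, 0.1684, 0.012]
eef_rot: [0.894, 1.571, 1.091]
force: [-1.7, 0.1, 3.5]
grip_width: 0.0334
```

Run:
```python
from h import *
plan(.4255,.168,.14,11.3)
```

```text
t 3.1 pos [0.4251 0.1684 0.012 ] jaw 11.3 q [0.3  0.37 1.94 0.   0.83 0.1 ] grip 0.0334 F [-1.7  0.1  3.5]
shift [-128.    -0.5    0.3] roll 0.0 alt -180.0
```

Call:
{"name": "servo_tool", "arguments": {
  "motion": [-20,0,0,0,-60,0,0,0,-100,0,0,0,-130,0,0,0,-140,0,0,0,-140,0,0,0]
}}

```text
time_s: 3.85
ee_pos: [0.425, 0.1683, 0.1514]
eef_rot: [-2.958, 1.571, -2.761]
force: [0.0, 0.2, -2.0]
grip_width: 0.0335
```

Run:
```python
from h import *
c=cam('wrist'); save(c,'w2.png')
P=cloud(c); print(P[60:260:20,318].round(3)); 
k=(P[...,2]<.014)&(c['color'].max(-1)<60)
blob(c,P,c['color'].max(-1)<60,.004,.014,(.3,.6,.0,.32),'rest')
plan(.477,-.398,.15,-90)
```

```text
[[ 0.4    0.311 -0.   ]
 [ 0.404  0.291  0.001]
 [ 0.408  0.271 -0.002]
 [ 0.412  0.245  0.182]
 [ 0.413  0.236  0.199]
 [ 0.415  0.227  0.207]
 [ 0.417  0.217  0.201]
 [ 0.419  0.206  0.194]
 [ 0.423  0.191  0.18 ]
 [ 0.425  0.179  0.181]]
rest 1824 c 0.4198 0.1827 size 0.1678 0.1178 yaw -80.4 zmed 0.0073
t 3.9 pos [0.4247 0.1683 0.1508] jaw 11.3 q [ 0.3   0.15  1.84 -0.    1.15  0.1 ] grip 0.0334 F [-0.5 -0.4 -2.3]
shift [   1.  -565.5  -59.6] roll -78.7 alt 101.3
```

View pics/w2.png

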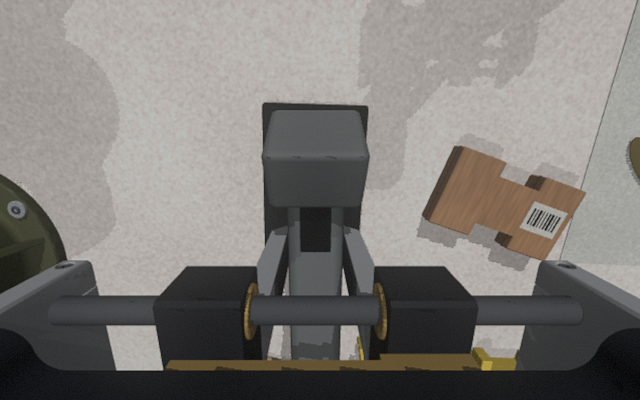

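Call:
{"name": "servo_tool", "arguments": {
  "motion": [0,-45,-4,8.5,0,-90,-8,17,0,-140,-10,26,0,-190,-10,35,0,-240,-10,44,0,-290,-10,53,0,-340,-6,62,0,-390,-2,71,0,-440,2,80,0,-490,4,90,0,-530,6,98,0,-555,8,101.3,0,-555,8,101.3,0,-555,8,101.3,0,-555,8,101.3]
}}

```text
time_s: 5.78
ee_pos: [0.5417, -0.3734, 0.1517]
eef_rot: [-2.42, 1.57, 2.294]
force: [-0.3, -0.7, -1.0]
grip_width: 0.0336
```

Run:
```python
from h import *
c=cam('wrist'); save(c,'w3.png')
P=cloud(c)
blob(c,P,P[...,2]>0,.018,.034,(.42,.70,-.5,-.32),'a')
blob(c,P,P[...,2]>0,.018,.034,(.57,.72,-.26,-.13),'e')
plan(.477,-.398,.104,-90)
s=cam('scene'); save(s,'s3.png')
```

```text
a 3006 c 0.5489 -0.4277 size 0.1799 0.0536 yaw 10.2 zmed 0.0254
e 5693 c 0.6404 -0.1939 size 0.0931 0.0803 yaw -78.0 zmed 0.0256
t 5.83 pos [ 0.5417 -0.3735  0.1519] jaw -89.93 q [-0.66  0.59  1.24  0.    1.32  0.91] grip 0.0334 F [-0.8 -0.3 -1.7]
shift [ 47.9 -64.8  24.4] roll 0.1 alt -179.9
```

View pics/w3.png

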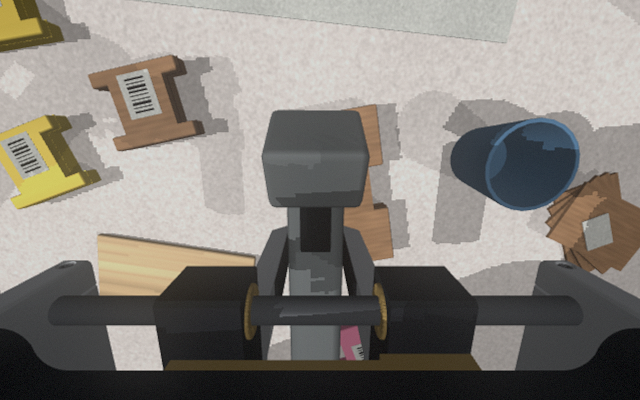

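View pics/s3.png

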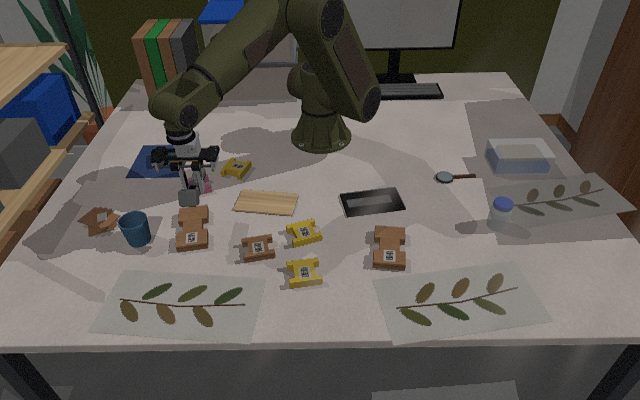

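Wrist view: the reader head covers a's label (320,150), case e is at (145,100) and the pot at (530,160) is clear. I'll get the label from the scene camera.

Run:
```python
from h import *
c=cam('scene'); im=cv2.cvtColor(c['color'],cv2.COLOR_RGB2BGR)
cv2.imwrite('pics/z4.png',cv2.resize(im[195:260,165:225],None,fx=9,fy=9,interpolation=cv2.INTER_CUBIC))
hsv=cv2.cvtColor(c['color'],cv2.COLOR_RGB2HSV); S=hsv[...,1]; V=hsv[...,2]
g=((S<70)&(V>20)).astype(np.uint8)
for n,b in {'a':(183,201,228,246),'e':(248,268,238,257),'b':(381,399,245,265)}.items():
    ct=biggest(cv2.morphologyEx(((S<60)).astype(np.uint8),cv2.MORPH_CLOSE,np.ones((3,3))),b); print(n,rect(c,ct,.026),cv2.boundingRect(ct))
P=cloud(c)
blob(c,P,P[...,2]>0,.021,.034,(.42,.70,-.5,-.32),'a')
print('proj',proj(c,[.6045,-.3982,.026]))
plan(.4795,-.398,.104,-90)
```

```text
a [ 0.6059 -0.3954  0.0438  0.0299 11.6785] (187, 233, 11, 11)
e [ 0.6514 -0.1891  0.0437  0.0331 13.1478] (253, 243, 13, 11)
b [ 0.6926  0.1918  0.0439  0.034  -7.8322] (384, 251, 13, 12)
a 1077 c 0.5433 -0.4088 size 0.188 0.0927 yaw 9.8 zmed 0.0269
proj (np.float64(191.14698242658915), np.float64(237.98368781306186))
t 5.92 pos [ 0.5418 -0.3738  0.1522] jaw -89.95 q [-0.66  0.59  1.24  0.    1.32  0.91] grip 0.0337 F [ 0.1 -0.1 -1.9]
shift [ 48.1 -62.3  24.2] roll 0.0 alt -180.0
```

View pics/z4.png

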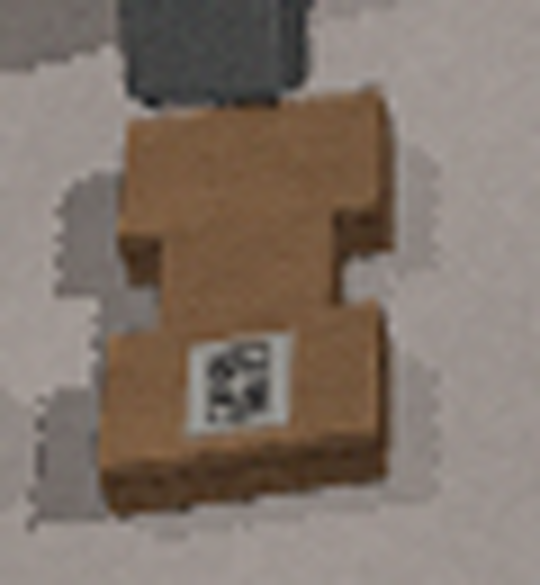

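Call:
{"name": "servo_tool", "arguments": {
  "motion": [0,-30,12,0,20,-60,23,0,42,-62,23.5,0,48,-62,23.5,0,48,-62,23.5,0,48,-62,23.5,0,48,-62,23.5,0]
}}

```text
time_s: 6.8
ee_pos: [0.4801, -0.3978, 0.1046]
eef_rot: [0.81, 1.57, -0.76]
force: [0.7, -0.6, -2.1]
grip_width: 0.0335
```

Run:
```python
from h import *
plan(.480,-.397,.104,-90)
c=cam('wrist'); P=cloud(c); q=P[(P[...,2]>.1)&(P[...,2]<.2)&(abs(P[...,1]+.397)<.05)&(P[...,0]>.53)]
print(q[:,0].max(), q[:,2].max(), np.percentile(q[:,1],[1,99]))
k=P[200:250,310:330].reshape(-1,3); print(k.mean(0))
```

```text
t 6.8 pos [ 0.4801 -0.3978  0.1046] jaw -89.98 q [-0.75  0.55  1.4  -0.    1.18  0.82] grip 0.0335 F [ 0.7 -0.6 -2.1]
shift [ 0.6 -0.1 -0.8] roll 0.0 alt -180.0
0.5645406848261377 0.16107244846149296 [-0.42227869 -0.37498962]
[ 0.50166589 -0.40099129  0.13549176]
```

Call:
{"name": "servo_tool", "arguments": {
  "motion": [0,0,0,0,0,0,0,0,0,0,0,0,0,0,0,0,0,0,0,0,0,0,0,0,0,0,0,0,0,0,0,0,0,0,0,0,0,0,0,0,0,0,0,0,0,0,0,0,0,0,0,0,0,0,0,0,0,0,0,0,0,0,0,0,0,0,0,0,0,0,0,0]
}}

```text
time_s: 9.1
ee_pos: [0.4797, -0.3978, 0.104]
eef_rot: [-0.385, 1.571, -1.956]
force: [0.1, 0.1, -1.9]
grip_width: 0.0338
```

Run:
```python
from h import *
s=cam('scene'); save(s,'s4.png'); im=cv2.cvtColor(s['color'],cv2.COLOR_RGB2BGR)
cv2.imwrite('pics/z5.png',cv2.resize(im[160:260,140:240],None,fx=6,fy=6,interpolation=cv2.INTER_CUBIC))
c=cam('wrist'); P=cloud(c); q=P[(P[...,2]>.1)&(P[...,2]<.2)&(abs(P[...,1]+.397)<.05)&(P[...,0]>.53)]
print(q[:,0].max(), q[:,2].max(), np.percentile(q[:,1],[1,99]))
plan(.567,.191,.104,-90)
```

```text
0.5641430866943434 0.16039211899766698 [-0.42231335 -0.37497247]
t 9.2 pos [ 0.4797 -0.3978  0.104 ] jaw -90.0 q [-0.75  0.55  1.4  -0.    1.18  0.82] grip 0.0338 F [ 0.1  0.3 -1.7]
shift [-1.000e-01  8.730e+01 -5.888e+02] roll -0.0 alt 180.0
```

View pics/z5.png

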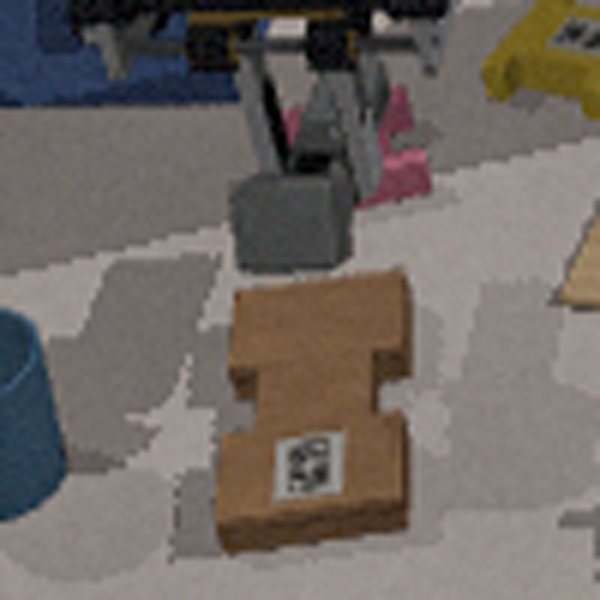

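Call:
{"name": "servo_tool", "arguments": {
  "motion": [-10,5,-40,0,-20,10,-85,0,-20,20,-135,0,-20,30,-185,0,-20,40,-235,0,-20,50,-285,0,-20,60,-335,0,-20,68,-385,0,-20,76,-435,0,-20,82,-485,0,-20,86,-535,0,-10,87,-570,0,0,87,-585,0,0,87,-588.5,0,0,87,-588.5,0,0,87,-588.5,0,0,87,-588.5,0]
}}

```text
time_s: 11.32
ee_pos: [0.5669, 0.1901, 0.1043]
eef_rot: [1.827, 1.57, 0.255]
force: [-0.6, -0.7, -1.8]
grip_width: 0.0336
```

Run:
```python
from h import *
plan(.567,.191,.104,-90)
c=cam('wrist'); save(c,'w5.png'); P=cloud(c); q=P[(P[...,2]>.1)&(P[...,2]<.2)&(abs(P[...,1]-.191)<.05)&(P[...,0]>.62)]
print(q[:,0].max(), q[:,2].max(), np.percentile(q[:,1],[1,99]))
s=cam('scene'); hsv=cv2.cvtColor(s['color'],cv2.COLOR_RGB2HSV); S=hsv[...,1]
ct=biggest(cv2.morphologyEx(((S<60)).astype(np.uint8),cv2.MORPH_CLOSE,np.ones((3,3))),(381,399,245,265)); print(rect(s,ct,.026),cv2.boundingRect(ct))
im=cv2.cvtColor(s['color'],cv2.COLOR_RGB2BGR)
cv2.imwrite('pics/z6.png',cv2.resize(im[180:280,340:440],None,fx=6,fy=6,interpolation=cv2.INTER_CUBIC))
```

```text
t 11.32 pos [0.5669 0.1901 0.1043] jaw -90.05 q [ 0.26  0.5   1.49 -0.    1.15  1.83] grip 0.0336 F [-0.6 -0.7 -1.8]
shift [ 0.3  0.1 -0.9] roll -0.1 alt 179.9
0.6513610343815857 0.16110443150243908 [0.16545267 0.2127663 ]
[ 0.6926  0.1918  0.0439  0.034  -7.8322] (384, 251, 13, 12)
```

View pics/z6.png

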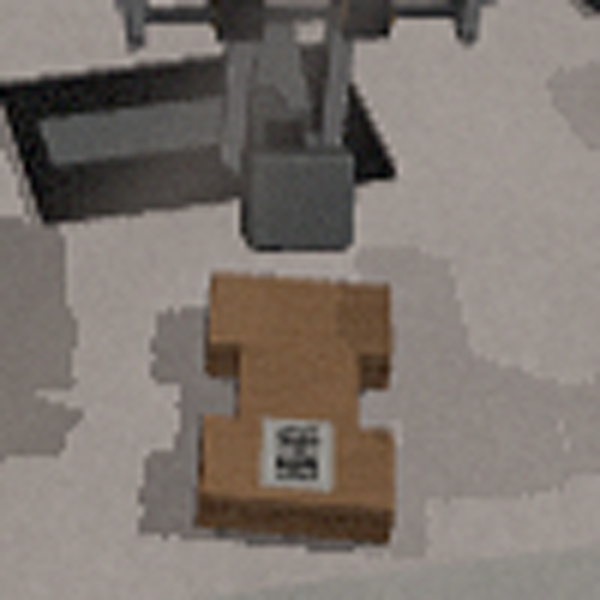

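Call:
{"name": "servo_tool", "arguments": {
  "motion": [0,0,-1,0,0,0,-1,0,0,0,-1,0,0,0,-1,0,0,0,-1,0,0,0,-1,0,0,0,-1,0,0,0,-1,0,0,0,-1,0,0,0,-1,0,0,0,-1,0,0,0,-1,0,0,0,-1,0,0,0,-1,0,0,0,-1,0,0,0,-1,0,0,0,-1,0,0,0,-1,0,0,0,-1,0]
}}

```text
time_s: 13.8
ee_pos: [0.5667, 0.1917, 0.1039]
eef_rot: [-1.811, 1.571, 2.901]
force: [-1.9, 0.4, -2.2]
grip_width: 0.0334
```

Run:
```python
from h import *
c=cam('wrist'); P=cloud(c); q=P[(P[...,2]>.1)&(P[...,2]<.2)&(abs(P[...,1]-.191)<.05)&(P[...,0]>.62)]
print(q[:,0].max(), q[:,2].max(), np.percentile(q[:,1],[1,99]))
plan(.5255,-.190,.104,-90)
```

```text
0.6511428906117499 0.16063401366356708 [0.16719045 0.21445848]
t 13.85 pos [0.5667 0.1917 0.1039] jaw -90.0 q [ 0.27  0.5   1.48 -0.    1.15  1.84] grip 0.0333 F [-0.1  1.5 -0.7]
shift [-1.000e-01 -4.120e+01  3.817e+02] roll 0.0 alt -180.0
```

Call:
{"name": "servo_tool", "arguments": {
  "motion": [-10,-4,40,0,-20,-8,85,0,-20,-14,135,0,-20,-20,185,0,-20,-26,235,0,-20,-32,285,0,-20,-38,330,0,-10,-41,362,0,0,-41,378,0,0,-41,381.5,0,0,-41,381.5,0,0,-41,381.5,0,0,-41,381.5,0]
}}

```text
time_s: 15.48
ee_pos: [0.5259, -0.1892, 0.1043]
eef_rot: [1.211, 1.57, -0.359]
force: [-1.3, 0.5, -1.6]
grip_width: 0.0337
```

Run:
```python
from h import *
plan(.5255,-.190,.104,-90)
c=cam('wrist'); save(c,'w6.png'); P=cloud(c); q=P[(P[...,2]>.1)&(P[...,2]<.2)&(abs(P[...,1]+.191)<.05)&(P[...,0]>.58)]
print(q[:,0].max(), q[:,2].max(), np.percentile(q[:,1],[1,99]))
s=cam('scene'); hsv=cv2.cvtColor(s['color'],cv2.COLOR_RGB2HSV); S=hsv[...,1]
ct=biggest(cv2.morphologyEx(((S<60)).astype(np.uint8),cv2.MORPH_CLOSE,np.ones((3,3))),(248,268,238,257)); print(rect(s,ct,.026),cv2.boundingRect(ct))
```

```text
t 15.47 pos [ 0.5259 -0.1892  0.1043] jaw -89.95 q [-0.41  0.42  1.6   0.    1.12  1.16] grip 0.0337 F [-1.3  0.5 -1.6]
shift [ 0.3 -0.4  0.8] roll 0.1 alt -179.9
0.6104018173350929 0.160923214129973 [-0.21362092 -0.16637488]
[ 0.6517 -0.189   0.0442  0.0339 11.8336] (253, 243, 13, 12)
```

Call:
{"name": "servo_tool", "arguments": {
  "motion": [0,0,0,0,0,0,0,0,0,0,0,0,0,0,0,0,0,0,0,0,0,0,0,0,0,0,0,0,0,0,0,0,0,0,0,0,0,0,0,0,0,0,0,0,0,0,0,0,0,0,0,0,0,0,0,0,0,0,0,0,0,0,0,0,0,0,0,0,0,0,0,0,0,0,0,0]
}}

```text
time_s: 17.95
ee_pos: [0.5257, -0.1898, 0.104]
eef_rot: [1.53, 1.571, -0.041]
force: [-0.5, -0.7, -1.4]
grip_width: 0.0338
```

Run:
```python
from h import *
c=cam('wrist'); P=cloud(c); q=P[(P[...,2]>.1)&(P[...,2]<.2)&(abs(P[...,1]+.191)<.05)&(P[...,0]>.58)]
print(q[:,0].max(), q[:,2].max(), np.percentile(q[:,1],[1,99]))
plan(.4225,.168,.15,9.8)
```

```text
0.6101745712242426 0.1605268915785236 [-0.2142929  -0.16705075]
t 18.0 pos [ 0.5257 -0.1898  0.1039] jaw -90.0 q [-0.41  0.42  1.6  -0.    1.12  1.16] grip 0.0336 F [ 0.6 -0.3 -1.6]
shift [ -46.1 -103.1 -357.8] roll 80.2 alt -99.8
```

Call:
{"name": "servo_tool", "arguments": {
  "motion": [-12,-8,-30,-8,-30,-20,-65,-17,-46,-32,-100,-26,-46,-44,-135,-35,-46,-56,-170,-44,-46,-66,-205,-53,-46,-76,-240,-62,-46,-86,-275,-71,-46,-94,-305,-80,-46,-100,-335,-89,-46,-103,-355,-97,-46,-103,-358,-99.8,-46,-103,-358,-99.8,-46,-103,-358,-99.8,-46,-103,-358,-99.8]
}}

```text
time_s: 19.88
ee_pos: [0.4227, 0.168, 0.15]
eef_rot: [-0.564, 1.571, -0.394]
force: [0.1, -0.9, -2.0]
grip_width: 0.0336
```

Run:
```python
from h import *
c=cam('wrist'); save(c,'w7.png'); P=cloud(c)
q=P[(P[...,2]>.12)&(P[...,2]<.23)&(abs(P[...,0]-.42)<.06)&(P[...,1]>.2)]
print(q[:,1].max(), q[:,2].max(), np.percentile(q[:,0],[1,99]))
blob(c,P,c['color'].max(-1)<60,.004,.014,(.3,.6,.0,.32),'rest')
plan(.4225,.168,.012,9.8)
```

```text
0.2536128456195424 0.20653085650041203 [0.3887649  0.43838531]
rest 1751 c 0.4192 0.1875 size 0.1565 0.1181 yaw -80.2 zmed 0.0073
t 19.93 pos [0.4227 0.168  0.15  ] jaw 9.74 q [0.3  0.15 1.85 0.   1.15 0.13] grip 0.0337 F [ 0.  1. -2.]
shift [138.    0.   -0.3] roll -0.1 alt 179.9
```

View pics/w7.png

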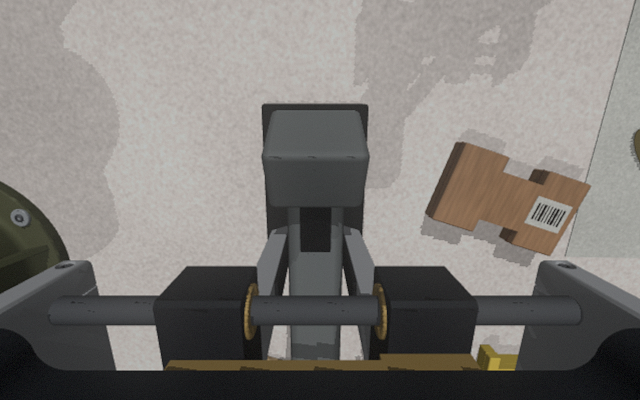

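Reader at (315,150) is aligned over the rest. Lowering it now.

Call:
{"name": "servo_tool", "arguments": {
  "motion": [30,0,0,0,70,0,0,0,100,0,0,0,122,0,0,0,132,0,0,0,136,0,0,0,138,0,0,0,138,0,0,0,138,0,0,0]
}}

```text
time_s: 21.05
ee_pos: [0.4229, 0.1683, 0.0124]
eef_rot: [0.13, 1.57, 0.301]
force: [-0.5, -1.0, -2.2]
grip_width: 0.0338
```

Call:
{"name": "servo_tool", "arguments": {
  "motion": [0,0,0,0,0,0,0,0,0,0,0,0,0,0,0,0,0,0,0,0],
  "gripper": 0.7
}}

```text
time_s: 21.68
ee_pos: [0.4227, 0.1682, 0.0119]
eef_rot: [2.271, 1.571, 2.442]
force: [0.8, 0.2, 0.2]
grip_width: 0.0658
```

Call:
{"name": "servo_tool", "arguments": {
  "motion": [-20,0,0,0,-60,0,0,0,-110,0,0,0,-160,0,0,0,-200,0,0,0,-230,0,0,0,-235,-45,0,0,-235,-45,0,0]
}}

```text
time_s: 22.68
ee_pos: [0.4307, 0.1224, 0.2474]
eef_rot: [-0.208, 1.57, -0.039]
force: [-0.7, 0.3, -1.6]
grip_width: 0.0658
```

Run:
```python
from h import *
c=cam('wrist'); save(c,'w8.png'); P=cloud(c)
blob(c,P,P[...,2]>0,.025,.08,(.3,.55,.0,.32),'reader')
blob(c,P,c['color'].max(-1)<60,.004,.014,(.3,.6,.0,.32),'rest')
k=(P[...,2]>.018)&(P[...,2]<.034)&(P[...,0]>.53)&(P[...,1]>.08)
blob(c,P,k,.018,.034,(.5,.76,.10,.30),'b')
plan(.54,-.41,.2,100)
```

```text
reader 3556 c 0.4242 0.1656 size 0.1724 0.0499 yaw -80.6 zmed 0.0403
rest 6685 c 0.4224 0.1679 size 0.1961 0.1176 yaw -80.3 zmed 0.0074
b 6229 c 0.6449 0.1985 size 0.1563 0.092 yaw -8.0 zmed 0.0255
t 22.73 pos [0.4304 0.1234 0.247 ] jaw 9.69 q [0.2  0.04 1.73 0.   1.37 0.03] grip 0.0658 F [-0.1  0.4 -0.3]
shift [  46.9 -544.2   18.2] roll 89.7 alt -90.3
```

View pics/w8.png

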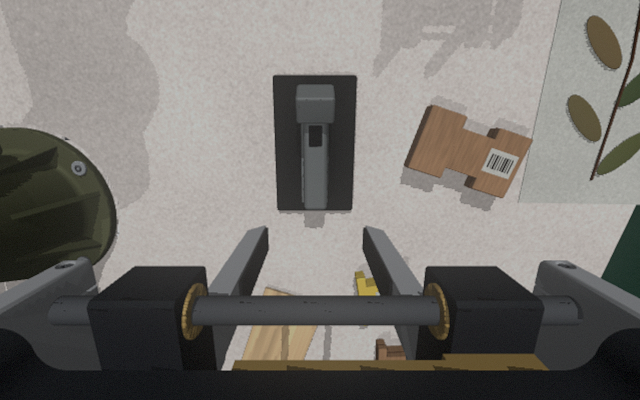

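Reader lies on its rest at (315,145), rect yaw −80.6 vs the rest's −80.3. Next a look at the board on the way to a.

Call:
{"name": "servo_tool", "arguments": {
  "motion": [0,-40,-8,0,0,-90,-16,0,0,-140,-25,0,0,-190,-34,0,0,-240,-44,0,0,-290,-52,0,0,-330,-58,0,0,-345,-60,0,0,-345,-60,0,0,-345,-60,0]
}}

```text
time_s: 23.98
ee_pos: [0.4302, -0.225, 0.2469]
eef_rot: [1.678, 1.571, 1.85]
force: [-0.1, -0.3, 0.3]
grip_width: 0.0658
```

Run:
```python
from h import *
c=cam('wrist'); save(c,'w9.png'); P=cloud(c)
hsv=cv2.cvtColor(c['color'],cv2.COLOR_RGB2HSV); H,S,V=[hsv[...,i].astype(int) for i in range(3)]
m=(H>8)&(H<25)&(S>55)&(V>60)
k=blob(c,P,m,.003,.014,(.3,.55,-.31,-.06),'board')
blob(c,P,P[...,2]>0,.018,.034,(.57,.72,-.26,-.13),'e')
plan(.50,-.41,.25,100)
```

```text
board 9659 c 0.4512 -0.1708 size 0.2457 0.1717 yaw 80.9 zmed 0.0074
e 2708 c 0.6401 -0.1921 size 0.0916 0.0809 yaw -78.3 zmed 0.0255
t 24.02 pos [ 0.4302 -0.225   0.247 ] jaw 9.88 q [-0.56  0.12  1.64  0.    1.38 -0.73] grip 0.0656 F [-0.6  1.1 -0. ]
shift [  -3.  -194.2   37. ] roll 89.9 alt -90.1
```

View pics/w9.png

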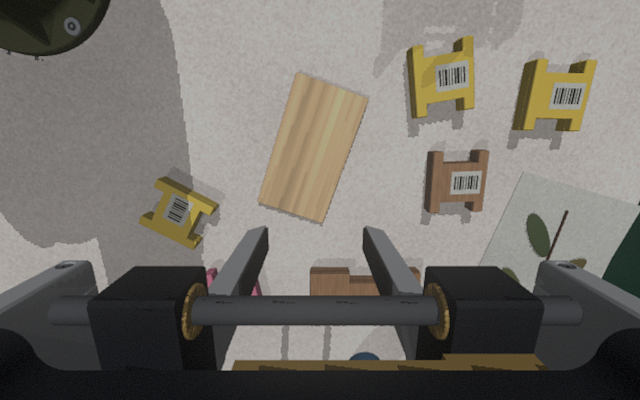

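Run:
```python
from h import *
c=cam('wrist'); 
hsv=cv2.cvtColor(c['color'],cv2.COLOR_RGB2HSV); H,S,V=[hsv[...,i].astype(int) for i in range(3)]
m=((H>8)&(H<25)&(S>55)&(V>60)).astype(np.uint8)
ct=biggest(m,(252,375,65,226)); print(rect(c,ct,.008), cv2.boundingRect(ct))
```

```text
[ 0.4185 -0.1898  0.199   0.1089 80.8749] (259, 74, 110, 150)
```

Call:
{"name": "servo_tool", "arguments": {
  "motion": [0,-20,4,10,0,-40,8,20,0,-60,12,30,0,-80,16,40,0,-100,20,50,0,-120,24,60,0,-145,28,70,0,-170,32,80,0,-194,37,90,0,-194,37,90,0,-194,37,90]
}}

```text
time_s: 25.45
ee_pos: [0.4996, -0.4102, 0.247]
eef_rot: [-3.122, 1.571, 1.764]
force: [0.3, -0.0, -0.0]
grip_width: 0.0659
```

Run:
```python
from h import *
c=cam('wrist'); save(c,'w10.png'); P=cloud(c)
k=blob(c,P,P[...,2]>0,.018,.034,(.42,.70,-.49,-.32),'a')
blob(c,P,P[...,2]>0,.018,.034,(.57,.72,-.26,-.13),'e')
plan(.5455,-.409,.2,100.2)
```

```text
a 7309 c 0.546 -0.4088 size 0.178 0.0922 yaw 10.2 zmed 0.0255
e 3831 c 0.6403 -0.1938 size 0.0926 0.0802 yaw -78.4 zmed 0.0256
t 25.5 pos [ 0.4995 -0.4102  0.2471] jaw -80.03 q [-0.74  0.5   1.15  0.    1.49  0.65] grip 0.0659 F [-0.5  0.8 -0.8]
shift [47.2 45.5  6.8] roll -0.2 alt 179.8
```

View pics/w10.png

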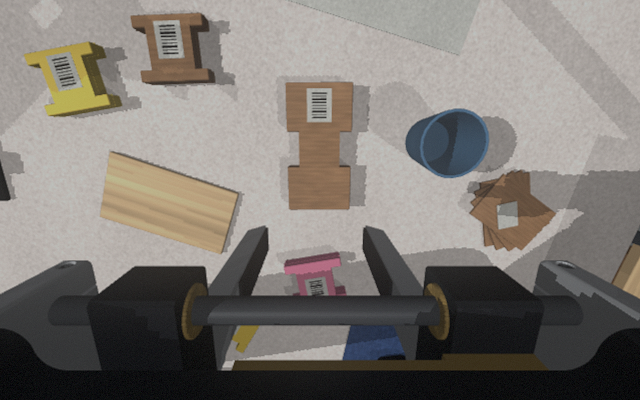

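Call:
{"name": "servo_tool", "arguments": {
  "motion": [40,25,4,0,90,46,7,0,140,46,7,0,185,46,7,0,215,46,7,0,233,46,7,0,240,46,7,0,242.5,46,7,0,242.5,46,7,0],
  "gripper": 0.77
}}

```text
time_s: 26.62
ee_pos: [0.5463, -0.4105, 0.0055]
eef_rot: [0.707, 1.569, -0.693]
force: [-0.0, 0.2, 0.2]
grip_width: 0.0722
```

Call:
{"name": "servo_tool", "arguments": {
  "motion": [0,0,0,0,0,0,0,0,0,0,0,0,0,0,0,0,0,0,0,0,0,0,0,0],
  "gripper": 0.3,
  "force": 40
}}

```text
time_s: 27.38
ee_pos: [0.5461, -0.4103, 0.005]
eef_rot: [0.943, 1.57, -0.456]
force: [-1.5, 2.3, 6.9]
grip_width: 0.0576
```

Call:
{"name": "servo_tool", "arguments": {
  "motion": [-20,0,0,0,-60,0,0,0,-100,0,0,0,-115,0,0,0,-115,0,0,0]
}}

```text
time_s: 28.0
ee_pos: [0.546, -0.4104, 0.12]
eef_rot: [0.639, 1.57, -0.761]
force: [0.8, -0.7, -2.8]
grip_width: 0.0576
```

Run:
```python
from h import *
c=cam('wrist'); save(c,'w11.png'); P=cloud(c)
blob(c,P,P[...,2]>0,.125,.155,(.48,.70,-.5,-.32),'a')
plan(.4193,-.189,.12,170.9)
```

```text
a 28891 c 0.5534 -0.4101 size 0.1639 0.0924 yaw 9.8 zmed 0.1405
t 28.05 pos [ 0.5456 -0.41    0.1184] jaw -80.2 q [-0.7   0.67  1.18 -0.    1.29  0.7 ] grip 0.0577 F [ 0.2 -0.6 -1.7]
shift [  -1.3  -86.9 -239.3] roll -71.1 alt 108.9
```

View pics/w11.png

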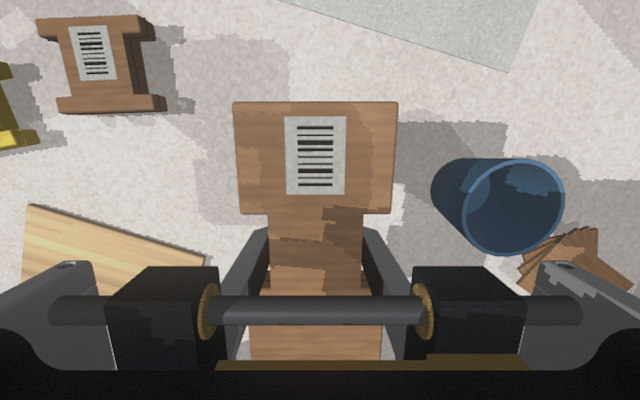

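Call:
{"name": "servo_tool", "arguments": {
  "motion": [0,-15,-45,0,0,-30,-90,-8,0,-45,-130,-18,0,-60,-165,-28,0,-72,-200,-38,0,-82,-225,-48,0,-87,-239,-58,0,-87,-239,-68,0,-87,-239,-71.1,0,-87,-239,-71.1,0,-87,-239,-71.1]
}}

```text
time_s: 29.42
ee_pos: [0.4192, -0.1894, 0.1187]
eef_rot: [2.829, 1.569, 2.669]
force: [-0.4, -1.4, -2.0]
grip_width: 0.0576
```

Run:
```python
from h import *
c=cam('wrist'); save(c,'w12.png')
plan(.4193,-.189,.0135,170.9)
```

```text
t 29.48 pos [ 0.4193 -0.1894  0.1189] jaw -9.16 q [-0.5   0.2   1.86 -0.    1.08 -0.34] grip 0.0575 F [ 0.2 -0.2 -2.2]
shift [105.4   0.4   0. ] roll -0.1 alt 179.9
```

View pics/w12.png

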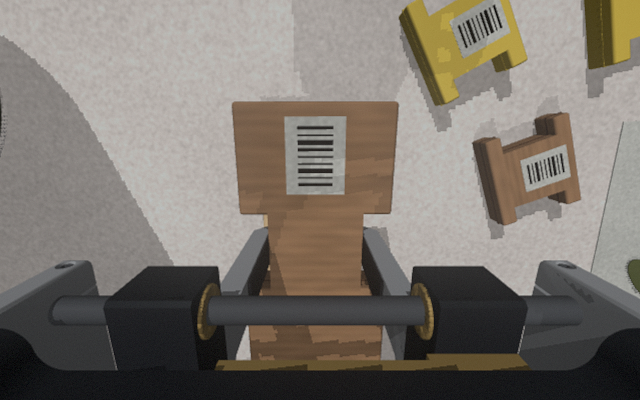

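Call:
{"name": "servo_tool", "arguments": {
  "motion": [25,0,0,0,60,0,0,0,85,0,0,0,97,0,0,0,102,0,0,0,105,0,0,0,105.5,0,0,0,105.5,0,0,0,105.5,0,0,0]
}}

```text
time_s: 30.6
ee_pos: [0.4197, -0.1896, 0.0142]
eef_rot: [-0.346, 1.57, -0.505]
force: [0.7, 0.9, -1.6]
grip_width: 0.0577
```

Call:
{"name": "servo_tool", "arguments": {
  "motion": [0,0,0,0,0,0,0,0,0,0,0,0,0,0,0,0,0,0,0,0],
  "gripper": 0.77
}}

```text
time_s: 31.22
ee_pos: [0.4195, -0.1895, 0.014]
eef_rot: [-0.431, 1.571, -0.589]
force: [-0.1, -0.2, 0.4]
grip_width: 0.0723
```

Call:
{"name": "servo_tool", "arguments": {
  "motion": [-15,0,0,0,-40,0,0,0,-90,0,0,0,-140,0,0,0,-190,0,0,0,-235,0,0,0,-235,-45,0,0,-235,-45,0,0,-235,-45,0,0]
}}

```text
time_s: 32.35
ee_pos: [0.4122, -0.2336, 0.2493]
eef_rot: [1.066, 1.571, 0.907]
force: [-0.3, 0.6, -0.7]
grip_width: 0.0724
```

Run:
```python
from h import *
c=cam('wrist'); save(c,'w13.png'); P=cloud(c)
blob(c,P,P[...,2]>0,.027,.042,(.3,.53,-.35,-.03),'a')
hsv=cv2.cvtColor(c['color'],cv2.COLOR_RGB2HSV)
plan(.61,.2,.25,82)
```

```text
a 7502 c 0.4209 -0.1905 size 0.1785 0.0922 yaw 81.1 zmed 0.0335
t 32.4 pos [ 0.4123 -0.2334  0.2492] jaw -9.09 q [-0.59  0.1   1.66  0.    1.38 -0.43] grip 0.0724 F [-0.1 -0.7 -0.3]
shift [ -0.8 459.2 126.8] roll 88.9 alt -91.1
```

View pics/w13.png

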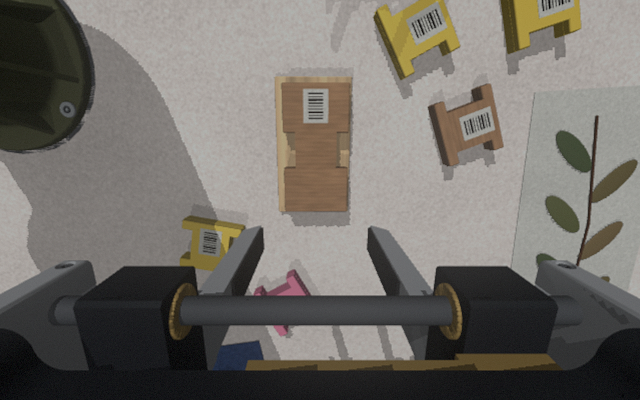

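a sits square on the board at (313,145). Camera measurement puts it at (0.421,−0.1905), about 2.5 mm from the board centre. Now b.

Call:
{"name": "servo_tool", "arguments": {
  "motion": [0,35,8,6,0,75,18,14,0,120,30,22,0,168,42,31,0,216,54,40,0,264,66,49,0,312,78,58,0,360,90,67,0,405,102,76,0,440,110,84,0,460,116,88.9,0,462,116,88.9,0,462,116,88.9,0,462,116,88.9,0,462,116,88.9]
}}

```text
time_s: 34.28
ee_pos: [0.5999, 0.2033, 0.2492]
eef_rot: [1.895, 1.571, 0.185]
force: [0.7, 0.1, -0.0]
grip_width: 0.0725
```

Run:
```python
from h import *
c=cam('wrist'); save(c,'w14.png'); P=cloud(c)
blob(c,P,P[...,2]>0,.018,.034,(.54,.76,.12,.30),'b')
plan(.645,.1985,.0045,82)
```

```text
b 6133 c 0.6455 0.1967 size 0.1535 0.092 yaw -8.0 zmed 0.0255
t 34.33 pos [0.6    0.2034 0.2492] jaw -98.01 q [ 0.27  0.47  1.19 -0.    1.48  1.98] grip 0.0727 F [-0.   0.5 -0.1]
shift [244.7  45.2  -1.4] roll -0.0 alt 180.0
```

View pics/w14.png

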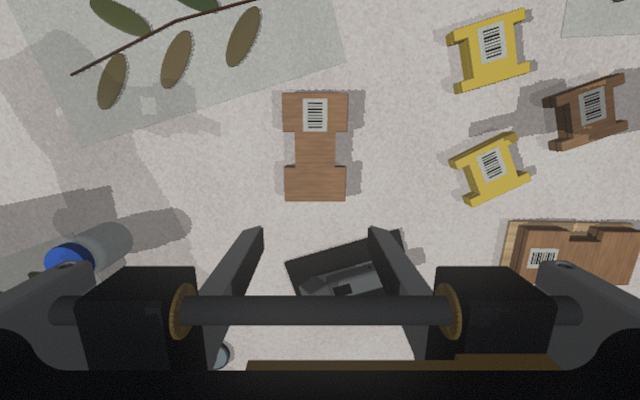

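Call:
{"name": "servo_tool", "arguments": {
  "motion": [40,25,0,0,90,45,-0.5,0,140,45,-0.5,0,185,45,-0.5,0,215,45,-0.5,0,234,45,-0.5,0,242,45,-0.5,0,244.5,45,-0.5,0,244.5,45,-0.5,0],
  "gripper": 0.77
}}

```text
time_s: 35.45
ee_pos: [0.6451, 0.1982, 0.0054]
eef_rot: [1.936, 1.569, 0.226]
force: [0.4, 0.2, -0.4]
grip_width: 0.0723
```

Call:
{"name": "servo_tool", "arguments": {
  "motion": [0,0,0,0,0,0,0,0,0,0,0,0,0,0,0,0,0,0,0,0,0,0,0,0],
  "gripper": 0.3,
  "force": 40
}}

```text
time_s: 36.2
ee_pos: [0.6449, 0.1982, 0.005]
eef_rot: [1.922, 1.57, 0.211]
force: [-2.0, -0.9, 6.3]
grip_width: 0.0575
```

Call:
{"name": "servo_tool", "arguments": {
  "motion": [-20,0,0,0,-60,0,0,0,-110,0,0,0,-140,0,0,0,-145,0,0,0,-145,0,0,0]
}}

```text
time_s: 36.95
ee_pos: [0.6443, 0.198, 0.1486]
eef_rot: [-1.207, 1.57, -2.917]
force: [-0.2, -0.3, -2.9]
grip_width: 0.0577
```

Run:
```python
from h import *
c=cam('wrist'); save(c,'w15.png'); P=cloud(c)
blob(c,P,P[...,2]>0,.15,.18,(.6,.78,.1,.3),'b')
plan(.418,-.189,.15,170.9)
```

```text
b 22660 c 0.6671 0.194 size 0.1079 0.0923 yaw -7.9 zmed 0.1691
t 37.0 pos [0.644  0.198  0.1479] jaw -98.0 q [0.24 0.63 1.19 0.   1.33 1.95] grip 0.0576 F [ 0.1  0.7 -3.1]
shift [  -1.4 -170.   414.7] roll -88.9 alt 91.1
```

View pics/w15.png

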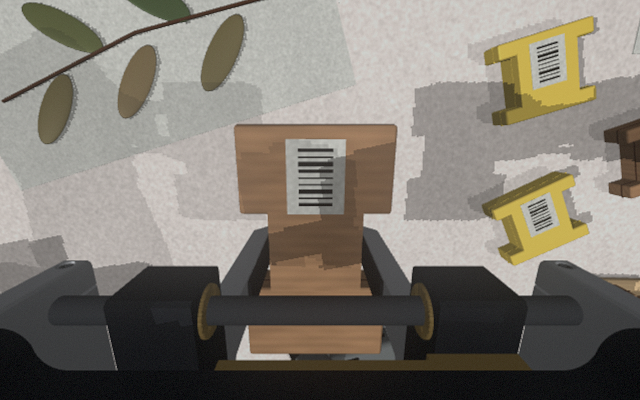

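Call:
{"name": "servo_tool", "arguments": {
  "motion": [0,-14,35,-8,0,-30,75,-17,0,-48,118,-26,0,-66,160,-35,0,-84,205,-44,0,-102,250,-53,0,-120,295,-62,0,-138,338,-71,0,-154,375,-80,0,-165,402,-87,0,-170,414.5,-88.9,0,-170,414.5,-88.9,0,-170,414.5,-88.9,0,-170,414.5,-88.9]
}}

```text
time_s: 38.75
ee_pos: [0.4188, -0.1881, 0.1492]
eef_rot: [2.704, 1.57, 2.545]
force: [-0.4, -0.1, -2.8]
grip_width: 0.0578
```

Run:
```python
from h import *
c=cam('wrist'); save(c,'w16.png')
P=cloud(c); blob(c,P,P[...,2]>0,.15,.18,(.36,.5,-.19,-.05),'b')
plan(.418,-.189,.040,170.9)
```

```text
b 18457 c 0.4252 -0.1538 size 0.0926 0.082 yaw -9.0 zmed 0.1698
t 38.8 pos [ 0.4188 -0.1882  0.1493] jaw -9.07 q [-0.5   0.16  1.84  0.    1.15 -0.34] grip 0.0579 F [ 0.1 -0.6 -2. ]
shift [109.3  -1.   -0.6] roll 0.0 alt -180.0
```

View pics/w16.png

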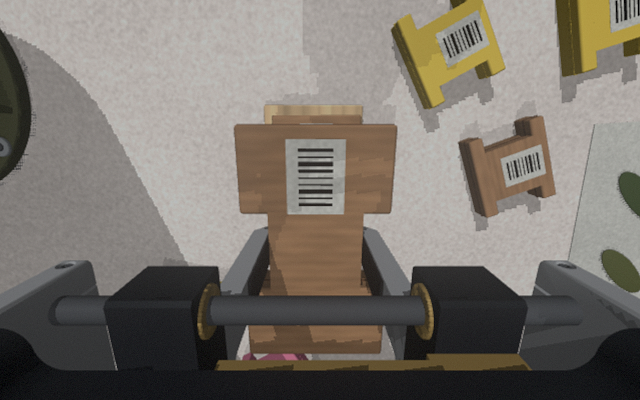

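Call:
{"name": "servo_tool", "arguments": {
  "motion": [25,0,0,0,60,-0.5,-0.5,0,85,-1,-0.6,0,98,-1,-0.6,0,105,-1,-0.6,0,109,-1,-0.6,0,110,-1,-0.6,0,110,-1,-0.6,0,110,-1,-0.6,0]
}}

```text
time_s: 39.92
ee_pos: [0.418, -0.1897, 0.0398]
eef_rot: [-0.361, 1.57, -0.52]
force: [-0.3, -0.5, -2.4]
grip_width: 0.0574
```

Call:
{"name": "servo_tool", "arguments": {
  "motion": [0,0,0,0,0,0,0,0,0,0,0,0,0,0,0,0,0,0,0,0],
  "gripper": 0.77
}}

```text
time_s: 40.55
ee_pos: [0.4179, -0.1896, 0.0395]
eef_rot: [-0.205, 1.571, -0.364]
force: [0.6, -0.3, -1.7]
grip_width: 0.0725
```

Call:
{"name": "servo_tool", "arguments": {
  "motion": [-15,0,0,0,-40,0,0,0,-90,0,0,0,-140,0,0,0,-190,0,0,0,-210,0,0,0,-210,-45,0,0,-210,-45,0,0,-210,-45,0,0]
}}

```text
time_s: 41.68
ee_pos: [0.4106, -0.2337, 0.2499]
eef_rot: [0.063, 1.571, -0.096]
force: [1.0, 0.4, -0.1]
grip_width: 0.0728
```

Run:
```python
from h import *
c=cam('wrist'); save(c,'w17.png'); P=cloud(c)
blob(c,P,P[...,2]>0,.053,.068,(.3,.53,-.35,-.03),'b')
blob(c,P,P[...,2]>0,.018,.034,(.57,.72,-.26,-.13),'e')
plan(.6403,-.193,.15,102)
```

```text
b 7250 c 0.4191 -0.1907 size 0.1549 0.0921 yaw 80.9 zmed 0.0595
e 3110 c 0.6403 -0.1923 size 0.0918 0.0811 yaw -78.2 zmed 0.0255
t 41.73 pos [ 0.4107 -0.2335  0.2498] jaw -9.09 q [-0.59  0.09  1.67  0.    1.38 -0.44] grip 0.0727 F [ 0.5  0.2 -0.5]
shift [ 99.9  76.2 220.3] roll 68.9 alt -111.1
```

View pics/w17.png

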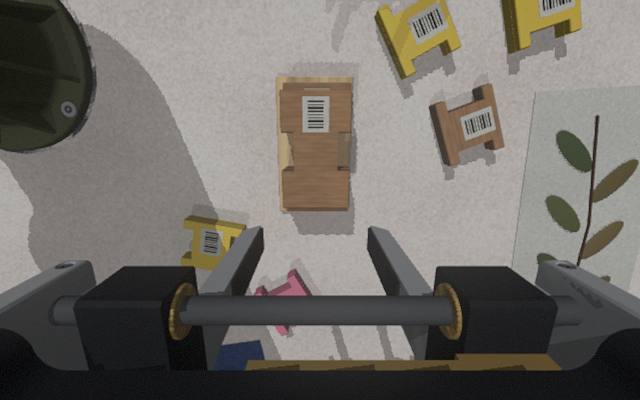

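b is on a at (315,145), measured (0.419,−0.191), yaw 80.9. Next e.

Call:
{"name": "servo_tool", "arguments": {
  "motion": [0,10,30,8,0,22,65,17,0,34,100,27,0,46,135,37,0,56,165,47,0,60,178,57,0,60,178,66,0,60,178,69,0,60,178,69,0,60,178,69]
}}

```text
time_s: 42.98
ee_pos: [0.596, -0.2024, 0.2496]
eef_rot: [-3.018, 1.571, 1.904]
force: [0.3, -0.5, -0.7]
grip_width: 0.0721
```

Run:
```python
from h import *
c=cam('wrist'); save(c,'w18.png'); P=cloud(c)
blob(c,P,P[...,2]>0,.018,.034,(.57,.72,-.26,-.13),'e')
plan(.6405,-.193,.0045,102)
```

```text
e 2786 c 0.6407 -0.1934 size 0.0921 0.0799 yaw -78.0 zmed 0.0255
t 43.02 pos [ 0.596  -0.2026  0.2496] jaw -78.02 q [-0.39  0.46  1.21 -0.    1.48  0.98] grip 0.0722 F [ 0.2 -0.2 -0.6]
shift [ 2.451e+02  4.550e+01 -2.000e-01] roll -0.0 alt 180.0
```

View pics/w18.png

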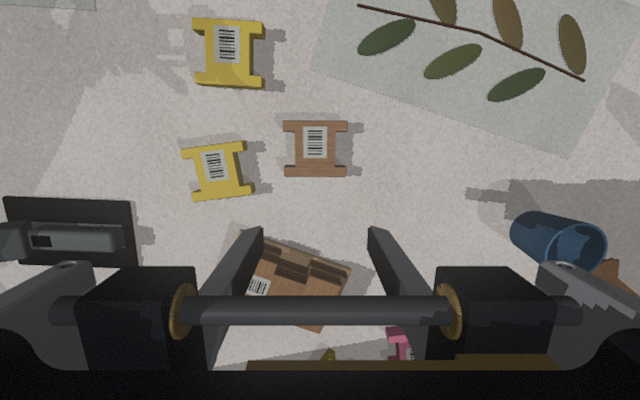

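Call:
{"name": "servo_tool", "arguments": {
  "motion": [40,25,0,0,90,45.5,0,0,140,45.5,0,0,185,45.5,0,0,215,45.5,0,0,234,45.5,0,0,242,45.5,0,0,245,45.5,0,0,245,45.5,0,0],
  "gripper": 0.77
}}

```text
time_s: 44.15
ee_pos: [0.641, -0.1937, 0.0054]
eef_rot: [1.006, 1.569, -0.357]
force: [0.2, -0.3, 0.4]
grip_width: 0.0724
```

Call:
{"name": "servo_tool", "arguments": {
  "motion": [0,0,0,0,0,0,0,0,0,0,0,0,0,0,0,0,0,0,0,0,0,0,0,0],
  "gripper": 0.3,
  "force": 40
}}

```text
time_s: 44.9
ee_pos: [0.6408, -0.1936, 0.0051]
eef_rot: [1.109, 1.57, -0.254]
force: [-1.8, 2.2, 5.8]
grip_width: 0.0573
```

Call:
{"name": "servo_tool", "arguments": {
  "motion": [-20,0,0,0,-60,0,0,0,-110,0,0,0,-140,0,0,0,-145,0,0,0,-145,0,0,0]
}}

```text
time_s: 45.65
ee_pos: [0.6402, -0.1935, 0.1487]
eef_rot: [-2.102, 1.57, 2.818]
force: [0.0, -0.1, -1.6]
grip_width: 0.0579
```

Run:
```python
from h import *
c=cam('wrist'); save(c,'w19.png')
plan(.418,-.189,.15,170.9)
```

```text
t 45.7 pos [ 0.64   -0.1934  0.1479] jaw -78.1 q [-0.35  0.61  1.2  -0.    1.33  1.01] grip 0.0579 F [ 0.  -0.  -2.3]
shift [  -1.6 -216.3  -50. ] roll -69.0 alt 111.0
```

View pics/w19.png

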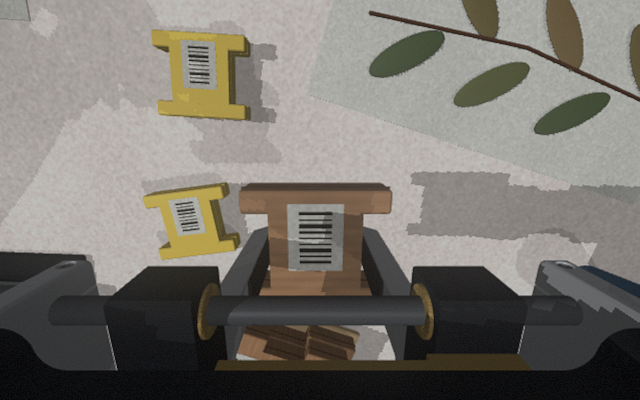

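Run:
```python
from h import *
c=cam('wrist'); P=cloud(c)
q=P[200:285,272:360].reshape(-1,3); A=np.c_[q[:,:2]-q[:,:2].mean(0),np.ones(len(q))]; print(np.linalg.lstsq(A,q[:,2],rcond=None)[0])
blob(c,P,P[...,2]>0,.155,.18,(.64,.72,-.26,-.13),'e front')
```

```text
[0.16815237 0.03687295 0.16922829]
e front 8547 c 0.657 -0.1909 size 0.0921 0.046 yaw -78.1 zmed 0.1684
```

Run:
```python
from h import *
c=cam('wrist'); P=cloud(c)
for v in range(180,296,8): print(v,P[v,315].round(4), P[v,280].round(4))
for v in range(325,365,8): print(v,P[v,315].round(4))
im=cv2.cvtColor(cam('scene')['color'],cv2.COLOR_RGB2BGR); cv2.imwrite('pics/z7.png',cv2.resize(im[150:250,210:310],None,fx=6,fy=6,interpolation=cv2.INTER_CUBIC))
s=cam('side'); save(s,'side7.png')
```

```text
180 [ 6.537e-01 -1.909e-01  3.000e-04] [ 6.448e-01 -1.497e-01 -4.000e-04]
188 [ 0.6788 -0.1859  0.1629] [ 0.6744 -0.1652  0.1629]
196 [ 0.6752 -0.1867  0.1682] [ 0.671  -0.1665  0.1683]
204 [ 0.6705 -0.1877  0.1685] [ 0.666  -0.1673  0.168 ]
212 [ 0.6659 -0.1887  0.1694] [ 0.6611 -0.1682  0.1678]
220 [ 0.6608 -0.1898  0.1688] [ 0.656  -0.169   0.1676]
228 [ 0.6553 -0.1909  0.1676] [ 0.6508 -0.1699  0.1675]
236 [ 0.6502 -0.192   0.1676] [ 0.646  -0.1709  0.1684]
244 [ 0.6453 -0.193   0.1684] [ 0.6412 -0.1719  0.1691]
252 [ 0.6398 -0.1942  0.168 ] [ 0.6351 -0.1727  0.1675]
260 [ 0.6349 -0.1953  0.1688] [ 0.6301 -0.1737  0.1683]
268 [ 0.6291 -0.1965  0.1681] [ 0.6244 -0.1747  0.168 ]
276 [ 0.6237 -0.1976  0.1685] [ 0.6182 -0.1757  0.167 ]
284 [ 0.6183 -0.1988  0.1688] [ 0.6135 -0.1767  0.1686]
292 [ 0.612  -0.2001  0.1679] [ 0.6074 -0.1777  0.1682]
325 [ 0.4612 -0.2316  0.0102]
333 [ 0.4606 -0.2318  0.0244]
341 [ 0.4599 -0.232   0.0374]
349 [ 0.4592 -0.2322  0.0496]
357 [ 0.4577 -0.2325  0.0601]
```

View pics/z7.png

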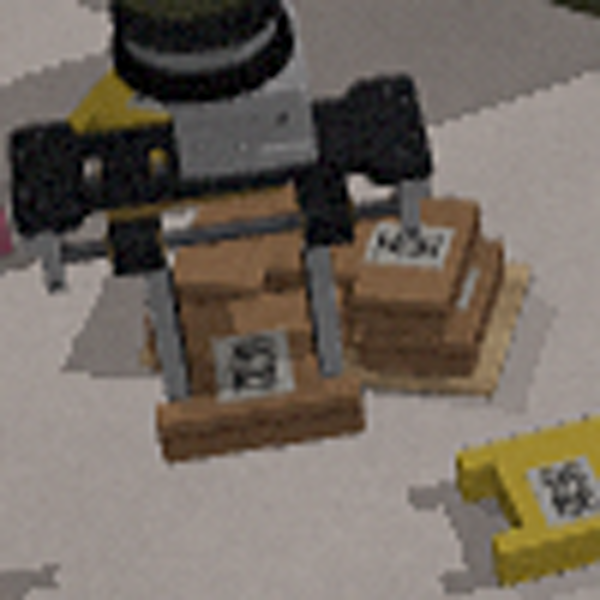

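e is level (top at z 0.168 throughout; the slope fit was contaminated by edge pixels). Carrying it over the pile.

Call:
{"name": "servo_tool", "arguments": {
  "motion": [0,-25,-6,-8,0,-60,-14,-17,0,-100,-23,-26,0,-140,-32,-35,0,-175,-41,-44,0,-202,-47,-53,0,-216,-50,-62,0,-216,-50,-69,0,-216,-50,-69,0,-216,-50,-69]
}}

```text
time_s: 47.15
ee_pos: [0.4189, -0.1891, 0.1493]
eef_rot: [2.881, 1.57, 2.72]
force: [-1.1, 0.3, -1.8]
grip_width: 0.0577
```

Run:
```python
from h import *
c=cam('wrist'); save(c,'w20.png'); P=cloud(c)
for v in range(196,290,24): print(P[v,315].round(4))
plan(.418,-.189,.066,170.9)
```

```text
[ 0.4252 -0.1548  0.17  ]
[ 0.4228 -0.1694  0.1703]
[ 0.4203 -0.185   0.1699]
[ 0.4178 -0.2006  0.171 ]
t 47.2 pos [ 0.4189 -0.1891  0.1493] jaw -9.22 q [-0.5   0.16  1.83 -0.    1.15 -0.34] grip 0.0576 F [-0.5 -0.4 -2.1]
shift [83.3 -0.  -0.9] roll -0.1 alt 179.9
```

View pics/w20.png

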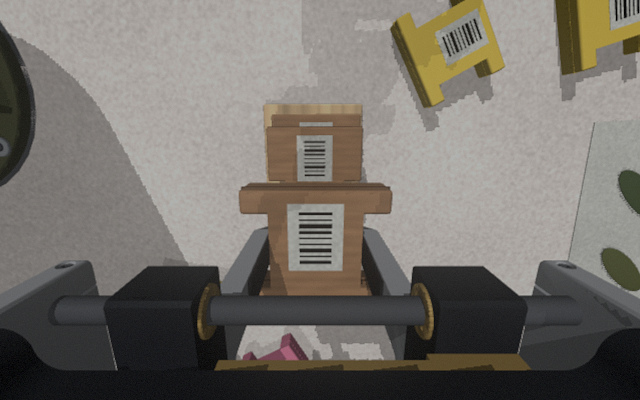

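Call:
{"name": "servo_tool", "arguments": {
  "motion": [25,0,-0.5,0,50,0,-0.9,0,68,0,-0.9,0,78,0,-0.9,0,82,0,-0.9,0,84,0,-0.9,0,84,0,-0.9,0,84,0,-0.9,0]
}}

```text
time_s: 48.2
ee_pos: [0.4181, -0.1891, 0.0658]
eef_rot: [-0.32, 1.57, -0.479]
force: [0.5, -0.7, -1.2]
grip_width: 0.0574
```

Call:
{"name": "servo_tool", "arguments": {
  "motion": [0,0,0,0,0,0,0,0,0,0,0,0,0,0,0,0,0,0,0,0],
  "gripper": 0.77
}}

```text
time_s: 48.82
ee_pos: [0.418, -0.189, 0.0655]
eef_rot: [-2.514, 1.571, -2.672]
force: [-0.1, -0.5, -0.1]
grip_width: 0.0725
```

Call:
{"name": "servo_tool", "arguments": {
  "motion": [-15,0,0,0,-40,0,0,0,-90,0,0,0,-140,0,0,0,-185,0,0,0,-185,-25,0,0,-185,-45,0,0,-185,-45,0,0,-185,-45,0,0]
}}

```text
time_s: 49.95
ee_pos: [0.4109, -0.2329, 0.2509]
eef_rot: [0.217, 1.571, 0.059]
force: [-0.2, 0.1, -0.0]
grip_width: 0.0722
```

Run:
```python
from h import *
c=cam('wrist'); save(c,'w21.png'); P=cloud(c)
blob(c,P,P[...,2]>0,.079,.094,(.3,.53,-.35,-.03),'e')
blob(c,P,P[...,2]>0,.053,.068,(.3,.53,-.35,-.03),'b')
blob(c,P,P[...,2]>0,.027,.042,(.3,.53,-.35,-.03),'a')
s=cam('scene'); save(s,'s21.png'); P=cloud(s)
blob(s,P,P[...,2]>0,.025,.1,(.25,.55,.03,.30),'reader')
blob(s,P,P[...,2]>0,.079,.094,(.3,.53,-.35,-.03),'e')
plan(.43,.12,.25,9.8)
```

```text
e 3711 c 0.419 -0.1901 size 0.0909 0.0788 yaw -9.1 zmed 0.0855
b 3689 c 0.4193 -0.1905 size 0.1537 0.0922 yaw 80.9 zmed 0.0595
a 673 c 0.4203 -0.191 size 0.1784 0.0918 yaw 81.2 zmed 0.0334
reader 568 c 0.4252 0.1626 size 0.1717 0.0518 yaw -79.5 zmed 0.0407
e 383 c 0.4179 -0.1921 size 0.0943 0.0829 yaw -10.4 zmed 0.0867
t 50.05 pos [ 0.4109 -0.2328  0.2507] jaw -9.07 q [-0.59  0.09  1.66  0.    1.39 -0.43] grip 0.0723 F [-0.8 -0.8  0.1]
shift [  0.7 351.4 -36.8] roll -18.9 alt 161.1
```

View pics/w21.png

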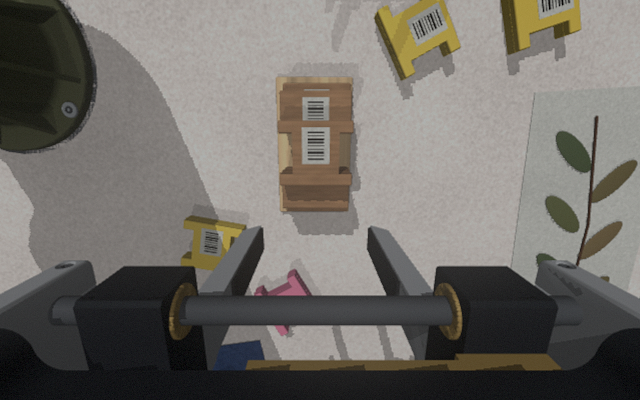

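View pics/s21.png

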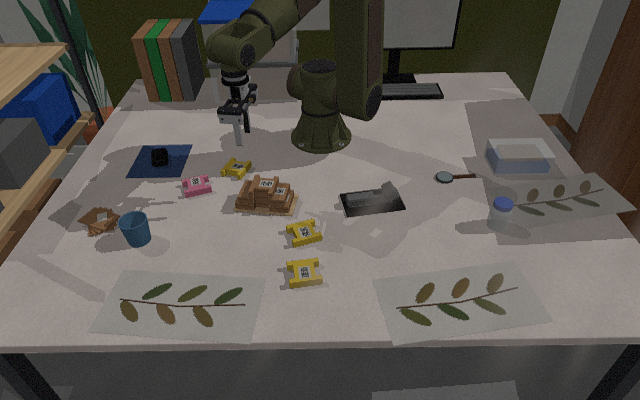

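The pile and reader look right: pile at (266,195) and reader at (372,200) in the scene view. One last close look at the reader in case it was knocked.

Call:
{"name": "servo_tool", "arguments": {
  "motion": [0,40,-4,-4,0,90,-10,-10,0,140,-16,-14,0,190,-22,-18.9,0,240,-28,-18.9,0,290,-33,-18.9,0,335,-36,-18.9,0,351,-37,-18.9,0,351,-37,-18.9,0,351,-37,-18.9]
}}

```text
time_s: 51.3
ee_pos: [0.4298, 0.118, 0.2505]
eef_rot: [-2.171, 1.571, -2.001]
force: [0.6, -0.4, -0.3]
grip_width: 0.0725
```

Run:
```python
from h import *
c=cam('wrist'); save(c,'w22.png'); P=cloud(c)
blob(c,P,P[...,2]>0,.025,.08,(.3,.55,.0,.32),'reader')
blob(c,P,c['color'].max(-1)<60,.004,.014,(.3,.6,.0,.32),'rest')
s=cam('scene'); P=cloud(s); save(s,'s22.png')
blob(s,P,P[...,2]>0,.079,.094,(.3,.53,-.35,-.03),'e')
```

```text
reader 3538 c 0.4246 0.1651 size 0.1738 0.05 yaw -80.2 zmed 0.0403
rest 6718 c 0.4223 0.1681 size 0.1963 0.1177 yaw -80.3 zmed 0.0074
e 376 c 0.4188 -0.1917 size 0.0941 0.0811 yaw -9.8 zmed 0.0866
```

View pics/w22.png

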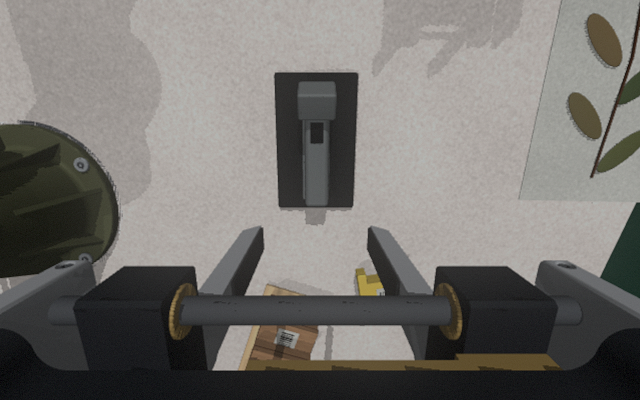

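The reader at (315,145) is centred and aligned on its rest and the robot is clear of everything, so I'm handing in.

```bash
python3 -c "
from station import ctrl
print(ctrl.hand_in())"
```

```text
the job is handed in; nothing more can be done
None
```

I finished the job and handed it in at about 51 s of the 210 s allowed. The station gave no verdict, so the results below are my own measurements.

- **Cases:** Three were on the desk: a, b and e. Cases c and d were absent.
- **Reading:** I read them in the order a, b, e. At each label the beam was aimed within about 2 mm of the middle, from about 10 cm, and held for about 2.5 s. The interface does not confirm a read, so I judged these from the arm pose and the camera images.
- **Reader:** It lies flat on its rest. Its outline sits a few mm from where it should be when centred, and its yaw matches the rest to within 0.2°. It had not been knocked.
- **Pile:** a, b and e are stacked on the board, longest at the bottom and label side up. Their centres are within about 2.5 mm of the board centre and within about 0.5° of its length.
- **Bystanders:** The last scene picture shows the jar, pot and magnifier in place.

**Disagreements between checks:**
- The scene and wrist cameras differed by 2–4 mm on the board centre. I trusted the wrist camera, and either value is well inside the 12 mm limit.
- One tilt fit of case e in the gripper wrongly suggested about 10°. Checking the depth readings directly showed it was level.

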